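# Change over the reed-comb clamping fixture and throw its lever into the pinned notch

## Robot

A 6-joint arm with a two-finger parallel gripper is mounted at the origin on a cart in front of the work surface, level with it; the furniture and walls round the work are solid. World frame = base frame: x ahead of the robot, y to its left, z up, the work surface at z = 0. Lengths are in m, angles in rad, forces in N, time in s.
With the tool pointing down it reaches from about 0.325 to 0.9 m from the base axis. Payload 6.1 kg.
Tool frame: the origin (TCP) lies where the fingers leave the gripper's body, on its centre line; the fingertips stand 70 mm ahead of it and the grasp point (between the pads) lies 51 mm ahead of it; z points along the fingers, y is the direction in which the jaws open and shut (so a half turn about z gives the same grasp; the last joint's range is limited). The gripper opens to 87 mm and grips with 3 to 60 N. Pads are 19 mm wide; open, the fingers measure 117 mm over their backs; the gripper's body (75 mm by 190 mm) begins 51 mm behind the grasp point.
Start: joints at [-1.363, 0.22, 1.526, -0, 1.395, -0.126], TCP at [0.205, -0.59, 0.292] pointing down, gripper open.
Joint ranges: [-2.98, 2.98], [-0.91, 2.08], [0.09, 2.57], [-1.24, 4.39], [0.2, 2.65], [-2.68, 2.68]. Speed limits (rad/s): [2.57, 2.57, 3.01, 3.14, 3.14, 3.14].

## Interface

Orientations are given as a rotation vector (axis times angle).
In Python, from workcell import env gives the robot as it stands.
- The arm moves only by the tool apply_moves, never from a script. Its argument "moves" is a list of rows, each a list of 3 entries, a list of its own where there are three numbers: the opening, from 0 (shut) to 1 (fully open), then the shift along the tool's x, y, z in m, then the turn about the tool's z in rad. A call has 1 to 20 rows; each row is the pose to reach, as a shift and turn from the pose commanded when the call began, along the tool's axes at that moment; what a row does not reach only later rows make up. A row lasts 1/12 s, in which the tool goes at most 41.7 mm and 7.16 degrees, less where a joint would pass 70% of its speed; a pose out of reach is approached as far as the arm can. A call with a gripper value outside its range is refused whole. The fingers move at their own pace and stop on an object; the grip force is fixed at half the most. Time passes only in rows, so rows that repeat a pose let the fingers close. It gives the time, the measured TCP pose, the force and the opening at its end, in the units of the state.
- env.get_obs(): the state, without advancing time (a new reading comes with each control period).
- env.camera(name): name is "scene" or "top" or "wrist"; returns a dict with "frame" (480x640x3 uint8, red, green, blue), "camera_matrix" (3x3 intrinsics, pixels), "world_from_camera" (4x4, takes a point from camera to world coordinates). Camera axes: x right, y up, looking along -z (the intrinsics and any distortion apply to the point x, -y, -z); pixel columns grow to the right and rows downward; lengths in m; the calibration is good to about 2 mm. The wrist camera is an equidistant fisheye: a pixel r from the principal point sees the ray r / f radians off the axis. A picture is of the moment at which its call begins. There is no depth.
- env.finish_job(): hands the job in, once; it reports no verdict.
The state is a dict: "t": time; "joint_pos": joint angles; "qd": joint speeds; "effort": joint torques, N m; "tcp_pos": TCP position; "tool_rot": TCP orientation; "force": force on the tool from outside, world axes, zero at the start; "wrist_torque": the same for the moment, N m; "grip_width": opening from 0.0 (shut) to 1.0 (fully open).
Only numpy, scipy, OpenCV 4.12 (cv2) and the standard library are available. Lean on these libraries where they do the work, as an engineer would, in place of code of your own. Each camera call takes 0.05 s, during which the arm holds its last target.

## Task

Change the clamping fixture over to the next comb: lift the lever out of its notch and throw it back to the open run, so that the jaw frees the finished comb unit, and stand that unit in the wooden tray beside the harmonica. Then lay the bare black comb flat in the empty nest and throw the lever over again, letting it drop fully home into the notch marked by the index pin, so that the sprung jaw clamps the comb. Do not tip or push aside the harmonica or the glue bottle on the orange mat.

Things in the scene. Friction and masses are not known exactly. Their poses are not given: they have to be found in the camera images.
- fixture: Clamping fixture, fixed to the desk: grey base plate with a steel nest and, on its right (-y), a black-knobbed lever over a notched steel quadrant; 330 mm long (y), 200 mm deep. Origin on the desk (z = 0) below the middle of a clamped comb; x away from the robot across the nest, y left along the nest, z up. Throwing the lever moves the front jaw to +x and pushes the comb against the back fence
- nest (a point): Centre of the nest floor where a clamped comb lies: fixture x = 0, y = 0, z = 16 mm, axes as the fixture. Fixed fence blocks behind (front face x = +12 mm) and jaw pads in front (face at x = -22 mm when open), both 12 mm high, at |y| 32 to 78 mm; end lips 10 mm high at |y| = 90 mm. Between the blocks, |y| < 30 mm, fingers have free room from x = -46 mm to beyond +50 mm
- jaw: Sliding steel jaw of the fixture (its two pads and bar), moved by the lever's cam through springs; its origin coincides with the fixture's origin while the lever is at swing = 0 and moves to the fixture's +x as it closes
- pivot (a point): Vertical swing axis of the lever, at the height of the lever's rod (z = 38.5 mm); at fixture x = -80 mm, y = -125 mm
- swing (a joint): Swing of the lever about the vertical axis at point pivot, rad, counter-clockwise from above. At value s the lever points along -1.991 + s rad from the fixture's +x axis (to the right). Open run: 0 to 0.15, free. Three clamping notches: centres 0.66, 0.90, 1.14 (it starts in the last); 13 mm wide, 8 mm deep, 74 to 90 mm from the pivot. The rod is 9 mm thick, so it leaves a notch only when lifted
- lift (a joint): Lift of the lever, rad: 0 = lying at the bottom of a notch or the open run, up to 0.40. It hinges at point pivot; above 0.12 the rod clears all teeth. A light spring and its weight pull it down (about 3 N at the knob); left on top of a tooth it reads about 0.1. The jaw's springs push a clamped lever back towards the open run with up to 2 N at the knob
- knob (a point): Centre of the lever's black ball knob, 32 mm diameter, 130 mm out from the pivot axis; 64.5 mm above the desk while lift = 0. Pinch it from above with the fingers on the two sides towards which the lever swings (the rod rises to the knob from the pivot side)
- rod_end (a point): Point on the lever's rod axis, 102 mm from the pivot axis: when the lever lies in the marked notch it stands straight above the index pin
- index_pin: Bright steel index pin, 14 mm diameter, 14 mm high, with a waist, standing on the base plate (underside z = 16 mm) 102 mm from the pivot axis, just outside one of the three clamping notches: it marks the notch to use. Flat dark 2 mm plugs of the same diameter fill the holes of the other two. Origin: centre of its underside
- comb_unit: Finished unit: black comb with a bright metal plate on top, 20 x 164 x 30 mm (x, y, z), 0.06 kg, standing in the nest with its length along the nest, clamped against the fence by the jaw until the lever is in the open run. Origin: centre of its underside; its body is 18 mm wide and 22 mm high; grasp it across x near its middle
- bare_comb: Bare black reed comb, no plate, 26 x 152 x 14 mm (x, y, z; the gripping width across x is 24 to 26 mm), 0.045 kg, lying flat on the desk to the left, away from the fixture. Origin: centre of its underside, z up; either way round fits
- finish_tray: Shallow wooden tray for finished work, 120 x 210 mm (x, y), fixed, at the back left; the tray stack to its right is 135 mm high. Origin: centre of its underside; floor at z = 5 mm, rim 9 mm wide and 12 mm high. The harmonica stands in its far half (centre about x = +31 mm); the near half (about x = -28 mm, y = 0) is free
- harmonica: Finished harmonica, 26 x 122 x 34 mm, standing lengthwise along y in the far half of the tray; must stay there. Origin: centre of its underside
- glue_bottle: White adhesive bottle with a purple cap, 54 mm diameter, 150 mm tall, standing on the orange work mat in front of the fixture, to its left; must stay standing there. Origin: centre of its underside

How it is judged:
By the outcome, as a careful person would: the job done as asked, in the order asked, and still so for the second after the job is handed in, with the robot touching nothing.
It also fails if it takes over 72 s, if anything falls off the work surface, if the arm or the gripper's body presses on something with over 40 N, if the wrist force passes 120 N, or if a joint passes its speed limit or range.

## Working session

There is one attempt and no reset: what is moved stays moved. The work goes in short steps, Python scripts to look and compute and a tool call to move; the robot and the scene stay as the last step left them, time stands still between calls to the robot, and variables do not carry over. Pictures are saved under pics/ and viewed, and the job is handed in when it is done.

Besides the shell and the picture viewer there is one more tool, called as name(argument=value, ...) on one line, values as JSON. apply_moves: Moves the arm, as the interface text tells. Its arguments: {"type":"object","properties":{"moves":{"type":"array","items":{"type":"array"}}},"required":["moves"]}

```bash
mkdir -p pics; cat > h.py <<'E'
import numpy as np, cv2
from scipy.spatial.transform import Rotation as R
from workcell import env
def shot(n,f):
    c=env.camera(n); cv2.imwrite('pics/'+f,c['frame'][:,:,::-1]); np.savez('pics/'+f[:-4]+'.npz',**c); return c
def ray(c,u,v):
    K=c['camera_matrix'];T=c['world_from_camera']
    d=np.array([(u-K[0,2])/K[0,0],-(v-K[1,2])/K[1,1],-1.]); return T[:3,3],T[:3,:3]@d
def onz(c,u,v,z):
    o,d=ray(c,u,v); return o+d*(z-o[2])/d[2]
def proj(c,p):
    K=c['camera_matrix'];T=c['world_from_camera']; q=T[:3,:3].T@(np.array(p)-T[:3,3]); return K[0,2]+K[0,0]*q[0]/-q[2], K[1,2]+K[1,1]*q[1]/q[2]
E
python3 - <<'E'
from h import *
for n in ['scene','top','wrist']:
    c=shot(n,n+'0.png'); print(n,c['camera_matrix'].round(1).tolist(),c['world_from_camera'].round(3).tolist())
o=env.get_obs(); print(o)
E
```

```text
scene [[556.6, 0.0, 315.3], [0.0, 556.6, 232.9], [0.0, 0.0, 1.0]] [[-0.782, 0.464, -0.415, -0.011], [-0.622, -0.561, 0.546, 0.724], [0.02, 0.685, 0.728, 1.067], [0.0, 0.0, 0.0, 1.0]]
top [[586.4, 0.0, 325.4], [0.0, 586.4, 234.4], [0.0, 0.0, 1.0]] [[0.011, 0.996, -0.086, 0.413], [-1.0, 0.011, 0.005, -0.02], [0.006, 0.085, 0.996, 1.643], [0.0, 0.0, 0.0, 1.0]]
wrist [[371.6, 0.0, 317.0], [0.0, 371.6, 239.9], [0.0, 0.0, 1.0]] [[0.328, 0.901, 0.284, 0.283], [-0.945, 0.313, 0.096, -0.563], [-0.002, -0.299, 0.954, 0.384], [0.0, 0.0, 0.0, 1.0]]
{'t': 0.15, 'joint_pos': array([-1.36308094e+00,  2.21053149e-01,  1.52738000e+00,  3.47474001e-05,
        1.39470230e+00, -1.26054719e-01]), 'qd': array([ 0.0022879 , -0.00148672, -0.00311955,  0.0004665 , -0.00131536,
       -0.00017955]), 'effort': array([-5.54647286e-04, -4.95191646e+01, -3.87881613e+01,  6.99910428e-02,
        5.30505809e-02, -7.46347291e-05]), 'tcp_pos': array([ 0.20470632, -0.59011652,  0.29136664]), 'tool_rot': array([-3.09642656e+00, -5.21588871e-01,  4.52144863e-05]), 'force': array([-0.08007101,  0.90623858, -0.30698322]), 'wrist_torque': array([-0.01737568, -0.05779056,  0.00967165]), 'grip_width': 1.004072883266264}
```

View pics/scene0.png

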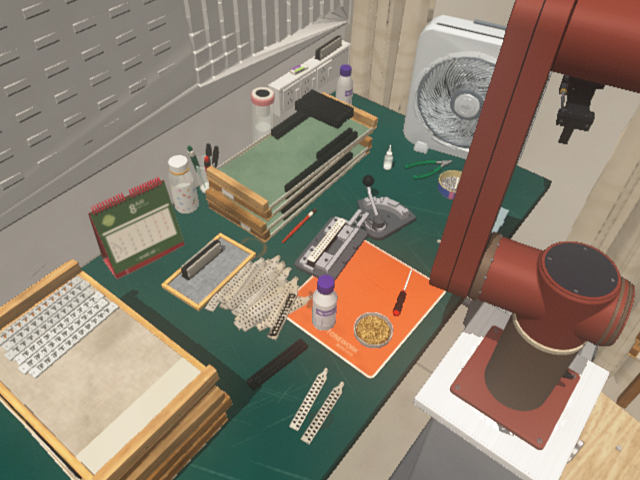

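View pics/top0.png

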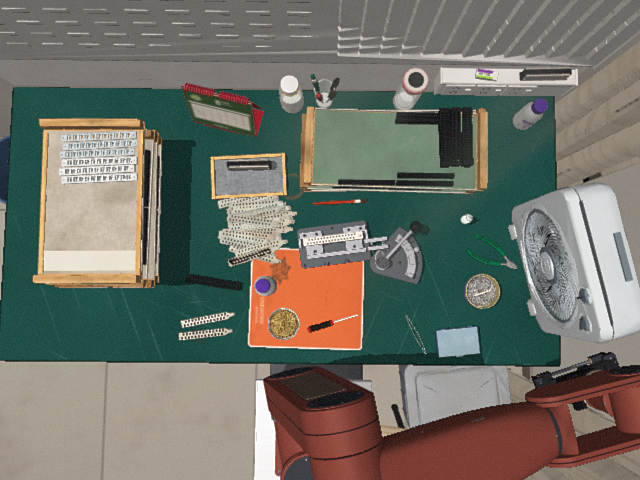

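View pics/wrist0.png

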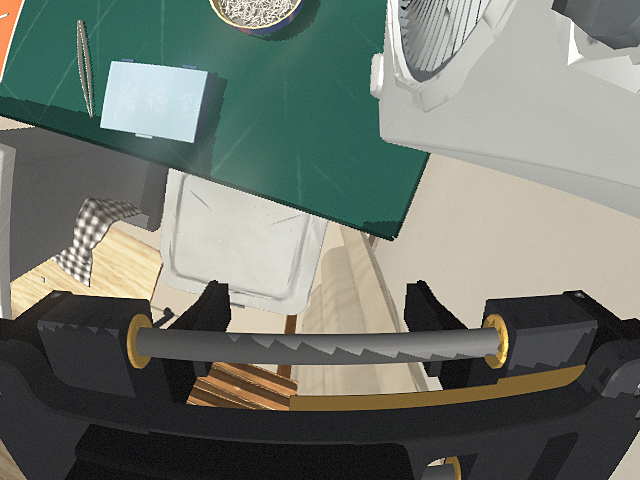

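The scene and top views show the fixture at top (335,243), the lever knob near (420,228), the bare comb near (215,282), the tray at (249,177) and the bottle at (265,287). I'll zoom in next.

```bash
python3 - <<'E'
import cv2
a=cv2.imread('pics/top0.png'); cv2.imwrite('pics/t1.png',cv2.resize(a[205:295,285:435],None,fx=5.3,fy=5.3,interpolation=cv2.INTER_CUBIC))
cv2.imwrite('pics/t2.png',cv2.resize(a[145:305,170:310],None,fx=3.7,fy=3.7,interpolation=cv2.INTER_CUBIC))
a=cv2.imread('pics/scene0.png'); cv2.imwrite('pics/s1.png',cv2.resize(a[165:285,285:425],None,fx=5,fy=5,interpolation=cv2.INTER_CUBIC))
E
```

```text
(no output)
```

View pics/t1.png

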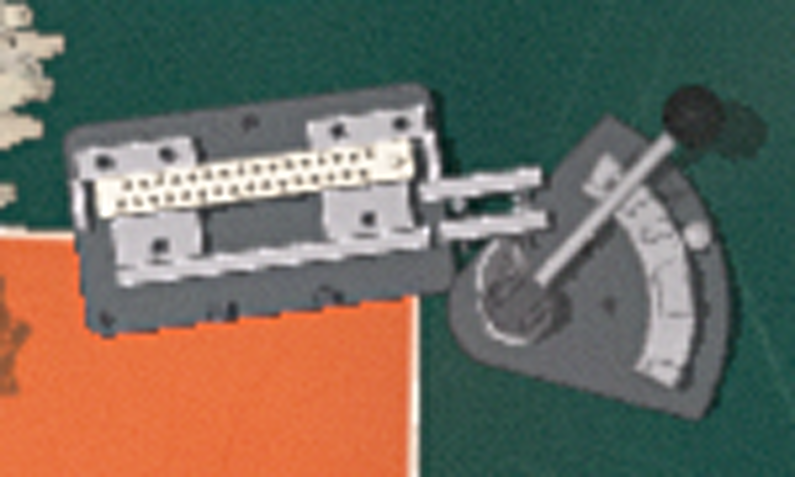

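View pics/t2.png

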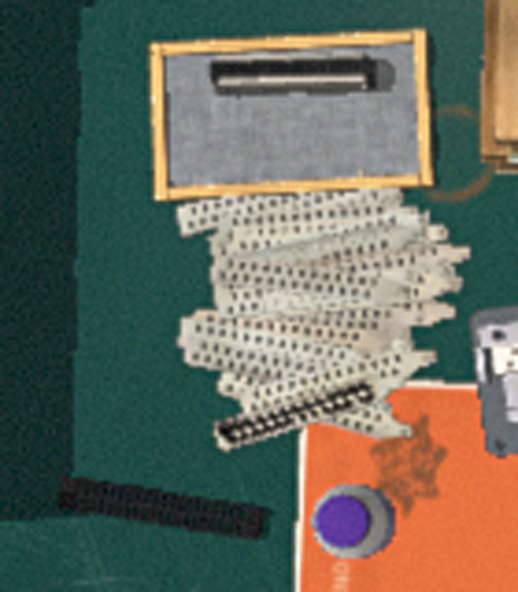

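View pics/s1.png

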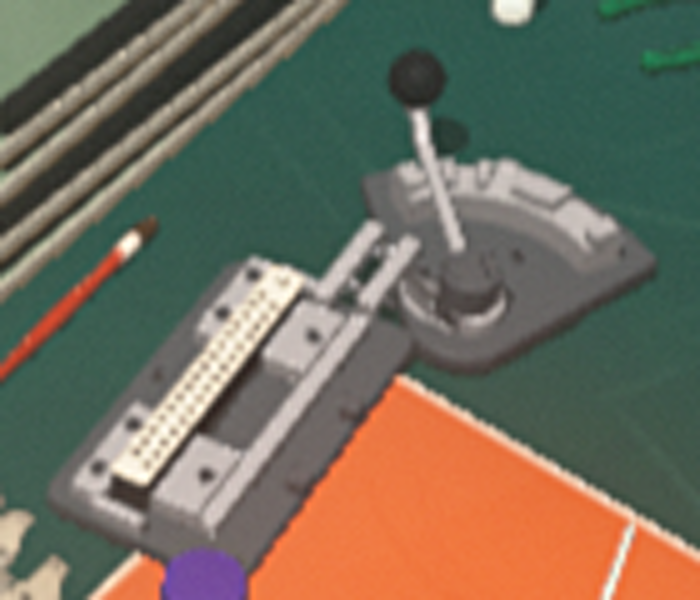

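The crops show the unit's cream plate, the lever on its notch at the far end, and a bright round pin at about (697,236) in crop t1, which should be the middle or first notch. I'll measure these now.

```bash
cat > m1.py <<'E'
from h import *
c=dict(np.load('pics/top0.npz')); s=dict(np.load('pics/scene0.npz'))
f=c['frame']; hsv=cv2.cvtColor(f,cv2.COLOR_RGB2HSV)
def comp(mask,box,n=1):
    m=np.zeros(mask.shape,np.uint8); x0,y0,x1,y1=box; m[y0:y1,x0:x1]=mask[y0:y1,x0:x1]*255
    cs,_=cv2.findContours(m,cv2.RETR_EXTERNAL,cv2.CHAIN_APPROX_NONE); cs=sorted(cs,key=cv2.contourArea)[::-1][:n]
    return cs
H,S,V=[hsv[:,:,i].astype(int) for i in range(3)]
def rect(mask,box,z,name):
    m=cv2.morphologyEx((mask*1).astype(np.uint8),cv2.MORPH_CLOSE,np.ones((5,5)))
    k=comp(m,box)[0]; P=np.array([onz(c,p[0][0],p[0][1],z)[:2] for p in k],np.float32)
    (cx,cy),(w,h),a=cv2.minAreaRect(P*1000)
    b=cv2.boxPoints(((cx,cy),(w,h),a)); e1=b[1]-b[0];e2=b[2]-b[1]; l=e1 if np.hypot(*e1)>np.hypot(*e2) else e2
    if l[1]<0:l=-l
    yaw=np.arctan2(-l[0],l[1]); print(name,'c',round(cx,1),round(cy,1),'size',round(w,1),round(h,1),'yaw',round(yaw,4)); return cx,cy,yaw
rect((f[:,:,0].astype(int)-f[:,:,2]>18)&(V>150)&(H<40),(300,222,366,252),.046,'unit')
rect((V<45),(180,265,247,300),.014,'comb')
rect((V<60)&(S<200),(215,155,282,175),.034,'harm')
rect((H<25)&(S>80)&(V>120),(205,150,290,205),.012,'tray')
k=comp(V<60,(408,216,433,238))[0]
(u,v),r=cv2.minEnclosingCircle(k); print('knob px',u,v,r, onz(c,u,v,.0645))
print('pin', onz(c,416.5,249.5,.030)); print('pivot px',onz(c,383.5,261.6,.045))
k=comp((H>115)&(H<150)&(S>100),(250,275,280,300))[0];(u,v),r=cv2.minEnclosingCircle(k);print('cap',u,v,r,onz(c,u,v,.15))
# scene knob
o1,d1=ray(s,368.3,180.5)
print('scene knob',onz(s,285+417/5,165+78/5,.0645))
E
python3 m1.py
```

```text
unit c 539.5 -47.9 size 20.7 163.1 yaw 0.1426
comb c 429.9 288.0 size 176.7 54.3 yaw -0.0901
harm c 742.3 186.2 size 20.9 122.4 yaw 0.0374
tray c 716.9 191.5 size 121.8 210.2 yaw 0.0649
knob px 419.0 228.0 9.486932754516602 [ 0.56829849 -0.28112655  0.0645    ]
pin [ 0.51206975 -0.2797681   0.03      ]
pivot px [ 0.47710969 -0.18724676  0.045     ]
cap 262.0294189453125 285.20587158203125 7.074216842651367 [0.40965869 0.13164658 0.15      ]
scene knob [ 0.57166881 -0.27299869  0.0645    ]
```

```bash
cat >> h.py <<'E'
def yaw(o=None):
    o=o or env.get_obs(); x=R.from_rotvec(o['tool_rot']).as_matrix()[:,0]; return np.arctan2(x[1],x[0])
def rel(p,psi,p0,psi0):
    """tool-axes shift and turn for TCP p,yaw psi from commanded p0,psi0"""
    d=np.array(p)-np.array(p0); c,s=np.cos(psi0),np.sin(psi0)
    t=-(psi-psi0)
    return [round(d[0]*c+d[1]*s,4),round(d[0]*s-d[1]*c,4),round(-d[2],4)],round(t,3)
def wproj(c,p):
    K=c['camera_matrix'];T=c['world_from_camera']; q=T[:3,:3].T@(np.array(p)-T[:3,3]); a=np.array([q[0],-q[1],-q[2]])
    th=np.arctan2(np.hypot(a[0],a[1]),a[2]); n=a[:2]/np.hypot(a[0],a[1]); return K[0,2]+K[0,0]*th*n[0],K[1,2]+K[1,1]*th*n[1]
def wonz(c,u,v,z):
    K=c['camera_matrix'];T=c['world_from_camera']; x=(u-K[0,2])/K[0,0];y=(v-K[1,2])/K[1,1]; r=np.hypot(x,y)
    d=np.array([np.sin(r)*x/r,-np.sin(r)*y/r,-np.cos(r)]); d=T[:3,:3]@d; o=T[:3,3]; return o+d*(z-o[2])/d[2]
E
python3 - <<'E'
from h import *
c=dict(np.load('pics/top0.npz'))
for p in [(525,335),(512,190),(625,345)]: print(onz(c,*p,0),onz(c,*p,.3))
p0=[.2047,-.5901,.2914];y0=.333
print(rel([.22,-.33,.29],y0,p0,y0),rel([.565,-.265,.2],2.43,p0,y0))
E
```

```text
[ 0.27951965 -0.58554702  0.        ] [ 0.30383372 -0.48225482  0.3       ]
[ 0.68592882 -0.55606781  0.        ] [ 0.63602401 -0.45815914  0.3       ]
[ 0.25492433 -0.86314729  0.        ] [ 0.28373002 -0.70915943  0.3       ]
([np.float64(0.0995), np.float64(-0.2408), np.float64(0.0014)], -0.0) ([np.float64(0.4468), np.float64(-0.1895), np.float64(0.0914)], -2.097)
```

apply_moves(moves=[[1,[0.04,-0.096,0],0],[1,[0.08,-0.19,0],-0.1],[1,[0.1,-0.24,0],-0.3],[1,[0.1,-0.24,0],-0.5],[1,[0.1,-0.24,0],-0.5],[1,[0.2,-0.225,0.02],-0.7],[1,[0.3,-0.21,0.05],-1.0],[1,[0.447,-0.19,0.09],-1.5],[1,[0.447,-0.19,0.09],-2.097],[1,[0.447,-0.19,0.09],-2.097],[1,[0.447,-0.19,0.09],-2.097],[1,[0.447,-0.19,0.09],-2.097],[1,[0.447,-0.19,0.09],-2.097],[1,[0.447,-0.19,0.09],-2.097],[1,[0.447,-0.19,0.09],-2.097],[1,[0.447,-0.19,0.09],-2.097],[1,[0.447,-0.19,0.09],-2.097],[1,[0.447,-0.19,0.09],-2.097]])

```text
t: 1.65
tcp_pos: [0.5649, -0.2639, 0.2012]
tool_rot: [-1.082, -2.948, -0.001]
force: [0.3, 0.4, -0.2]
grip_width: 1.0
```

```bash
python3 - <<'E'
from h import *
c=shot('wrist','w1.png'); print(yaw(),env.get_obs()['tcp_pos'])
E
```

```text
2.4447918183394957 [ 0.56481705 -0.2641314   0.20143458]
```

View pics/w1.png

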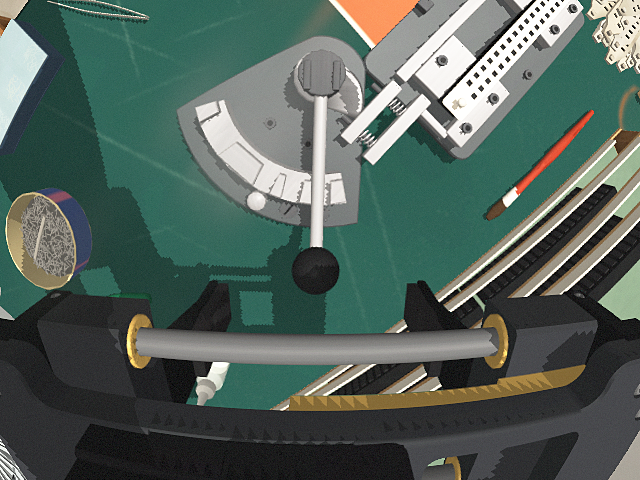

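Wrist view: knob at (316,270), hub at (321,73), bright round pin at about (257,201). The pin is beside the notch furthest from the lever.

```bash
python3 - <<'E'
from h import *
c=dict(np.load('pics/w1.npz')); f=c['frame']
g=cv2.cvtColor(f,cv2.COLOR_RGB2GRAY)
m=np.zeros_like(g); m[240:300,280:350]=(g[240:300,280:350]<70)*255
k=max(cv2.findContours(m,0,1)[0],key=cv2.contourArea);(u,v),r=cv2.minEnclosingCircle(k)
M=cv2.moments(k);u,v=M['m10']/M['m00'],M['m01']/M['m00'];kn=wonz(c,u,v,.0645);print('knob',u,v,r,kn)
m=np.zeros_like(g); m[188:214,244:270]=(g[188:214,244:270]>195)*255
k=max(cv2.findContours(m,0,1)[0],key=cv2.contourArea);M=cv2.moments(k);u,v=M['m10']/M['m00'],M['m01']/M['m00'];pin=wonz(c,u,v,.030);print('pin',u,v,M['m00'],pin)
for p,z in [((321,73),.05),((321,73),.0385)]: print('hub',wonz(c,*p,z))
for F in [(.5395-.0005,-.0479,.1426)]:
  for s in (.66,.9,1.14):
    a=-1.991+s+F[2]; P=np.array(F[:2])+R.from_euler('z',F[2]).as_matrix()[:2,:2]@[-.08,-.125]
    d=np.array([np.cos(a),np.sin(a)]); print(s,'pivot',P,'knob',P+.13*d,'pin',P+.102*d)
cv2.imwrite('pics/w1a.png',cv2.resize(f[170:230,230:360,::-1],None,fx=6,fy=6,interpolation=cv2.INTER_CUBIC))
cv2.imwrite('pics/w1b.png',cv2.resize(f[0:170,340:620,::-1],None,fx=2.8,fy=2.8,interpolation=cv2.INTER_CUBIC))
E
```

```text
knob 306.3544795900336 271.88107439476937 35.5551643371582 [ 0.56920894 -0.2768266   0.0645    ]
pin 255.97477064220183 200.65366972477065 218.0 [ 0.51317228 -0.278493    0.03      ]
hub [ 0.47619683 -0.18525236  0.05      ]
hub [ 0.47494336 -0.18405539  0.0385    ]
0.66 pivot [ 0.47757666 -0.18300061] knob [ 0.52608549 -0.30361111] pin [ 0.51563743 -0.27763346]
0.9 pivot [ 0.47757666 -0.18300061] knob [ 0.55336456 -0.2886235 ] pin [ 0.53704101 -0.26587395]
1.14 pivot [ 0.47757666 -0.18300061] knob [ 0.57629916 -0.26758115] pin [ 0.55503585 -0.2493638 ]
```

View pics/w1a.png

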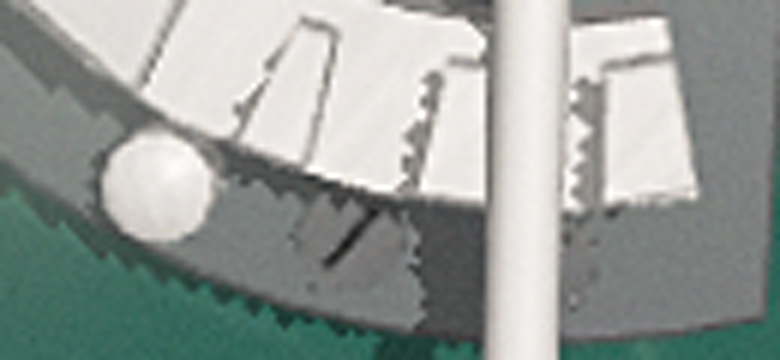

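View pics/w1b.png

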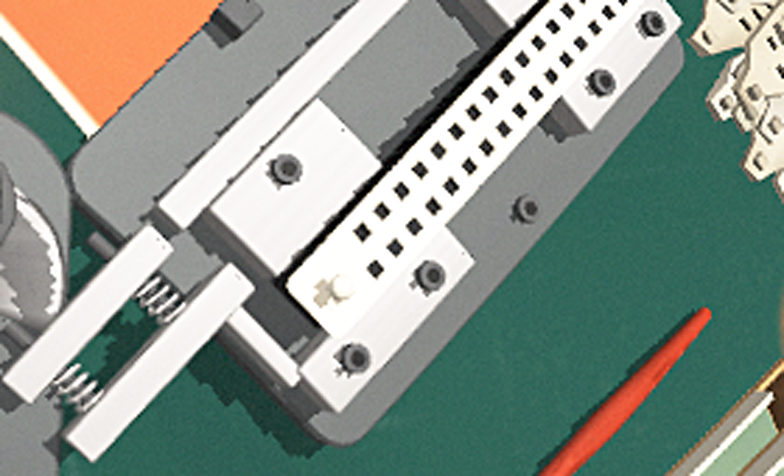

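The crop shows the bright pin at the notch furthest from the lever (centre 0.66), and a flat dark plug at the middle notch.

```bash
python3 - <<'E'
from h import *
c=dict(np.load('pics/w1.npz')); f=c['frame']
g=cv2.cvtColor(f,cv2.COLOR_RGB2GRAY)
print(cv2.HoughCircles(g[235:310,270:360],cv2.HOUGH_GRADIENT,1,50,param1=100,param2=10,minRadius=18,maxRadius=30))
print(wonz(c,316,270,.0645))
# fence-side plate edge, in crop b /2.8 +340: points along right-lower edge of plate top z .046
e=[(335,338),(300,290)]
for p in [(290,285),(335,338),(525,10),(630,60)]:
    print(wonz(c,340+p[0]/2.8,p[1]/2.8,.046))
E
```

```text
[[[45.5 34.5 23.5]]]
[ 0.57233343 -0.2710368   0.0645    ]
[ 0.54181671 -0.1314841   0.046     ]
[ 0.55912068 -0.13004734  0.046     ]
[ 0.52216567 -0.02288382  0.046     ]
[5.50271608e-01 1.63385789e-04 4.60000000e-02]
```

```bash
python3 - <<'E'
from h import *
c=dict(np.load('pics/top0.npz'))
for p in [(478,190),(305,190),(482,187),(487,110)]: print(p,onz(c,*p,.135))
o=env.get_obs(); p0=o['tcp_pos'];print(p0,yaw())
w=shot('wrist','w2.png')
print(rel([.5725,-.27,.1165],2.43,[.565,-.265,.2],2.43))
E
```

```text
(478, 190) [ 0.66242633 -0.42338338  0.135     ]
(305, 190) [0.65711895 0.02658968 0.135     ]
(482, 187) [ 0.67043965 -0.43390169  0.135     ]
(487, 110) [ 0.87554426 -0.44955655  0.135     ]
[ 0.56481705 -0.2641314   0.20143458] 2.4447918183394957
([np.float64(-0.0089), np.float64(0.0011), np.float64(0.0835)], -0.0)
```

```bash
python3 - <<'E'
from h import *
o=env.get_obs(); p0=o['tcp_pos']; y=yaw(); print(p0,y)
print(rel([.5725,-.27,.18],2.75,p0,y),rel([.5725,-.27,.117],2.75,p0,y))
E
```

```text
[ 0.56476861 -0.26423751  0.2016665 ] 2.432451143669968
([np.float64(-0.0096), np.float64(0.0007), np.float64(0.0217)], np.float64(-0.318)) ([np.float64(-0.0096), np.float64(0.0007), np.float64(0.0847)], np.float64(-0.318))
```

apply_moves(moves=[[1,[-0.01,0.001,0.01],-0.12],[1,[-0.01,0.001,0.02],-0.24],[1,[-0.01,0.001,0.04],-0.318],[1,[-0.01,0.001,0.06],-0.318],[1,[-0.01,0.001,0.075],-0.318],[1,[-0.01,0.001,0.085],-0.318],[1,[-0.01,0.001,0.085],-0.318],[1,[-0.01,0.001,0.085],-0.318]])

```text
t: 2.42
tcp_pos: [0.5728, -0.2702, 0.1169]
tool_rot: [-0.616, -3.08, -0.001]
force: [1.3, -0.4, 0.5]
grip_width: 1.001
```

```bash
python3 - <<'E'
from h import *
c=shot('wrist','w3.png'); print(yaw(),env.get_obs()['tcp_pos'])
E
```

```text
2.7473814419177045 [ 0.57343167 -0.2705901   0.11801236]
```

View pics/w3.png

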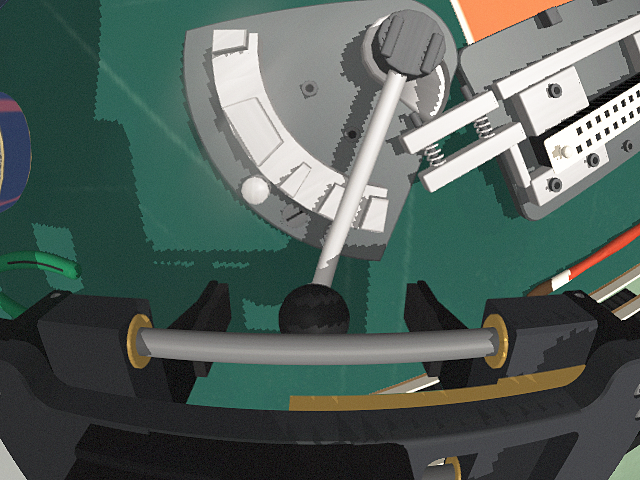

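The knob at (314,318) sits between the fingers. Closing.

apply_moves(moves=[[0.2,[0,0,0],0],[0.2,[0,0,0],0],[0.2,[0,0,0],0],[0.2,[0,0,0],0],[0.2,[0,0,0],0],[0.2,[0,0,0],0],[0.2,[0,0,0],0],[0.2,[0,0,0],0]])

```text
t: 3.13
tcp_pos: [0.5731, -0.2703, 0.1172]
tool_rot: [-0.613, -3.081, -0.0]
force: [0.4, -0.3, -0.1]
grip_width: 0.48
```

```bash
cat > swing.py <<'E'
from h import *
P=np.array([.4751,-.1839]); FY=.138
def pose(s,l,off):
    r=.13*np.cos(l)-.026*np.sin(l); z=.0385+.026*np.cos(l)+.13*np.sin(l); a=-1.991+s+FY
    return [P[0]+r*np.cos(a),P[1]+r*np.sin(a),z], a+np.pi+off
def rows(seq,p0,y0,kn0):
    # relative to knob position now (kn0)
    for s,l,off in seq:
        k,y=pose(s,l,off); t=np.array(p0)+np.array(k)-kn0
        print((s,l),*rel(t,y,p0,y0))
E
python3 - <<'E'
from swing import *
o=env.get_obs();print(o['t'],o['tcp_pos'],o['force'],o['grip_width'],yaw(),pose(1.14,0,.3))
y0=yaw();kn0=np.array(pose(1.14,0,0)[0])
seq=[(1.14,.05,.317),(1.14,.11,.317),(1.14,.17,.317),(1.14,.22,.317)]+[(1.14-.09*i,.22,.317-.02*i) for i in range(1,13)]
rows(seq,o['tcp_pos'],y0,kn0)
E
```

```text
3.1333 [ 0.57306369 -0.27025634  0.11722576] [ 0.35799914 -0.26223447 -0.12884637] 0.4796856900181835 2.74877941165964 ([np.float64(0.5734323854480256), np.float64(-0.26893376959832455), np.float64(0.0645)], 2.728592653589793)
(1.14, 0.05) [np.float64(0.0014), np.float64(0.0005), np.float64(-0.0065)] 0.003
(1.14, 0.11) [np.float64(0.0035), np.float64(0.0011), np.float64(-0.0141)] 0.003
(1.14, 0.17) [np.float64(0.006), np.float64(0.002), np.float64(-0.0216)] 0.003
(1.14, 0.22) [np.float64(0.0084), np.float64(0.0028), np.float64(-0.0277)] 0.003
(1.0499999999999998, 0.22) [np.float64(0.0123), np.float64(-0.0074), np.float64(-0.0277)] 0.113
(0.96, 0.22) [np.float64(0.017), np.float64(-0.0172), np.float64(-0.0277)] 0.223
(0.8699999999999999, 0.22) [np.float64(0.0227), np.float64(-0.0265), np.float64(-0.0277)] 0.333
(0.7799999999999999, 0.22) [np.float64(0.0292), np.float64(-0.0353), np.float64(-0.0277)] 0.443
(0.69, 0.22) [np.float64(0.0364), np.float64(-0.0435), np.float64(-0.0277)] 0.553
(0.5999999999999999, 0.22) [np.float64(0.0443), np.float64(-0.0509), np.float64(-0.0277)] 0.663
(0.5099999999999999, 0.22) [np.float64(0.0529), np.float64(-0.0577), np.float64(-0.0277)] 0.773
(0.41999999999999993, 0.22) [np.float64(0.0621), np.float64(-0.0636), np.float64(-0.0277)] 0.883
(0.32999999999999996, 0.22) [np.float64(0.0717), np.float64(-0.0687), np.float64(-0.0277)] 0.993
(0.24, 0.22) [np.float64(0.0818), np.float64(-0.0729), np.float64(-0.0277)] 1.103
(0.1499999999999999, 0.22) [np.float64(0.0922), np.float64(-0.0762), np.float64(-0.0277)] 1.213
(0.05999999999999983, 0.22) [np.float64(0.1028), np.float64(-0.0785), np.float64(-0.0277)] 1.323
```

apply_moves(moves=[[0.2,[0,0,0],0],[0.2,[0,0,0],0],[0.2,[0,0,0],0],[0.2,[0,0,0],0],[0.2,[0,0,0],0]])

```text
t: 3.55
tcp_pos: [0.5731, -0.2704, 0.1172]
tool_rot: [0.613, 3.081, -0.0]
force: [0.5, -1.1, -0.0]
grip_width: 0.352
```

apply_moves(moves=[[0.2,[0.0015,0.0005,-0.0065],0],[0.2,[0.0035,0.001,-0.014],0],[0.2,[0.006,0.002,-0.0215],0],[0.2,[0.0085,0.003,-0.028],0],[0.2,[0.0085,0.003,-0.028],0]])

```text
t: 3.97
tcp_pos: [0.5661, -0.2639, 0.1467]
tool_rot: [0.613, 3.081, -0.0]
force: [0.3, -0.9, -3.2]
grip_width: 0.349
```

```bash
python3 - <<'E'
from h import *
c=shot('wrist','w4.png'); o=env.get_obs(); print(yaw(),o['tcp_pos'],o['force'],o['grip_width'])
E
```

```text
2.7489888108802787 [ 0.56625438 -0.26403262  0.14605262] [-0.31506807 -2.34010931 -2.7577337 ] 0.34834409256178456
```

View pics/w4.png

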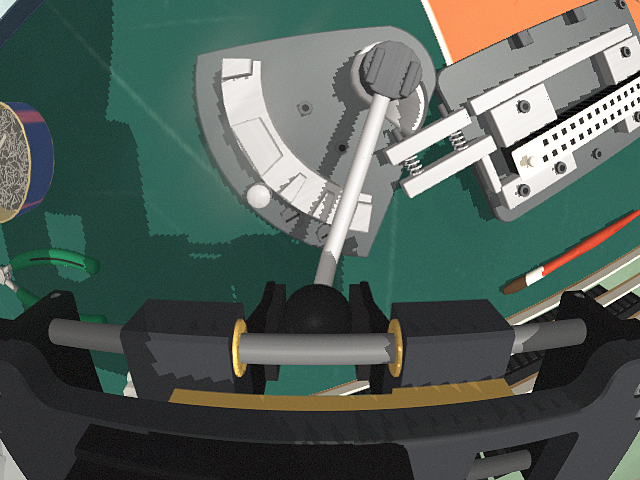

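Lever lifted, knob gripped. Computing the swing from the present command.

```bash
python3 - <<'E'
from swing import *
y0=2.749;kn0=np.array(pose(1.14,0.22,0)[0]);p0=[.5661,-.2640,.1455]
rows([(1.14-.09*i,.22,.317-.02*i) for i in range(1,12)]+[(.07,.22,.09),(.07,.15,.09),(.07,.08,.09),(.07,.02,.09)],p0,y0,kn0)
E
```

```text
(1.0499999999999998, 0.22) [np.float64(0.0039), np.float64(-0.0102), np.float64(-0.0)] 0.113
(0.96, 0.22) [np.float64(0.0087), np.float64(-0.02), np.float64(-0.0)] 0.223
(0.8699999999999999, 0.22) [np.float64(0.0143), np.float64(-0.0293), np.float64(-0.0)] 0.333
(0.7799999999999999, 0.22) [np.float64(0.0208), np.float64(-0.0381), np.float64(-0.0)] 0.443
(0.69, 0.22) [np.float64(0.0281), np.float64(-0.0462), np.float64(-0.0)] 0.553
(0.5999999999999999, 0.22) [np.float64(0.036), np.float64(-0.0537), np.float64(-0.0)] 0.663
(0.5099999999999999, 0.22) [np.float64(0.0446), np.float64(-0.0604), np.float64(-0.0)] 0.773
(0.41999999999999993, 0.22) [np.float64(0.0537), np.float64(-0.0664), np.float64(-0.0)] 0.883
(0.32999999999999996, 0.22) [np.float64(0.0634), np.float64(-0.0715), np.float64(-0.0)] 0.993
(0.24, 0.22) [np.float64(0.0734), np.float64(-0.0757), np.float64(-0.0)] 1.103
(0.1499999999999999, 0.22) [np.float64(0.0838), np.float64(-0.0789), np.float64(-0.0)] 1.213
(0.07, 0.22) [np.float64(0.0933), np.float64(-0.0811), np.float64(-0.0)] 1.3
(0.07, 0.15) [np.float64(0.0927), np.float64(-0.0845), np.float64(0.0086)] 1.3
(0.07, 0.08) [np.float64(0.0921), np.float64(-0.0873), np.float64(0.0174)] 1.3
(0.07, 0.02) [np.float64(0.0918), np.float64(-0.0892), np.float64(0.0251)] 1.3
```

apply_moves(moves=[[0.2,[0.004,-0.01,0],0.113],[0.2,[0.0085,-0.02,0],0.223],[0.2,[0.0145,-0.0295,0],0.333],[0.2,[0.021,-0.038,0],0.443],[0.2,[0.028,-0.046,0],0.553],[0.2,[0.036,-0.0535,0],0.663],[0.2,[0.0445,-0.0605,0],0.773],[0.2,[0.0535,-0.0665,0],0.883],[0.2,[0.0635,-0.0715,0],0.993],[0.2,[0.0735,-0.0755,0],1.103],[0.2,[0.084,-0.079,0],1.213],[0.2,[0.0935,-0.081,0],1.3],[0.2,[0.0935,-0.081,0],1.3]])

```text
t: 5.1
tcp_pos: [0.4463, -0.3035, 0.1447]
tool_rot: [-2.355, -2.075, 0.005]
force: [-4.5, -3.5, -0.2]
grip_width: 0.349
```

```bash
python3 - <<'E'
from h import *
c=shot('wrist','w5.png'); o=env.get_obs(); print(yaw(),o['tcp_pos'],o['force'],o['grip_width'])
E
```

```text
1.4480403638420527 [ 0.44699099 -0.303573    0.14493192] [-4.62420113 -3.56205161 -1.14438831] 0.34828476293524296
```

View pics/w5.png

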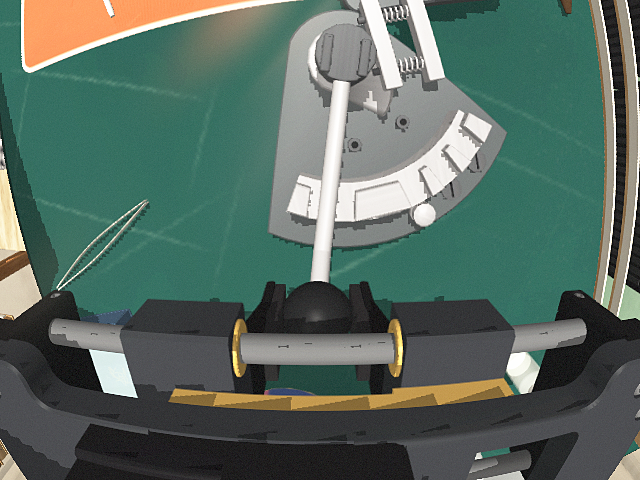

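The lever is above the open run, between the end stop at (303,195) and the wide tooth at (360,200). Lowering and releasing.

apply_moves(moves=[[0.2,[-0.003,0,0.009],0],[0.2,[-0.006,0,0.018],0],[0.2,[-0.0085,0,0.027],0],[0.2,[-0.0085,0,0.027],0],[0.6,[-0.0085,0,0.027],0],[0.8,[-0.0085,0,0.027],0],[0.8,[-0.0085,0,0.027],0],[0.8,[-0.0085,0,0.027],0],[0.9,[-0.0085,0,0.027],0],[0.9,[-0.0085,0,-0.01],0],[0.9,[-0.0085,0,-0.05],0],[0.9,[-0.0085,0,-0.09],0],[0.9,[-0.0085,0,-0.09],0]])

```text
t: 6.23
tcp_pos: [0.4512, -0.3145, 0.2446]
tool_rot: [2.342, 2.073, 0.002]
force: [1.7, -1.0, 1.2]
grip_width: 0.879
```

```bash
python3 - <<'E'
from h import *
c=shot('wrist','w6.png'); o=env.get_obs(); print(yaw(),o['tcp_pos'],o['force'],o['grip_width'])
E
```

```text
1.448991746232857 [ 0.45030722 -0.31365855  0.24105918] [ 0.86301868 -0.32742982  0.55914688] 0.887895561270771
```

View pics/w6.png

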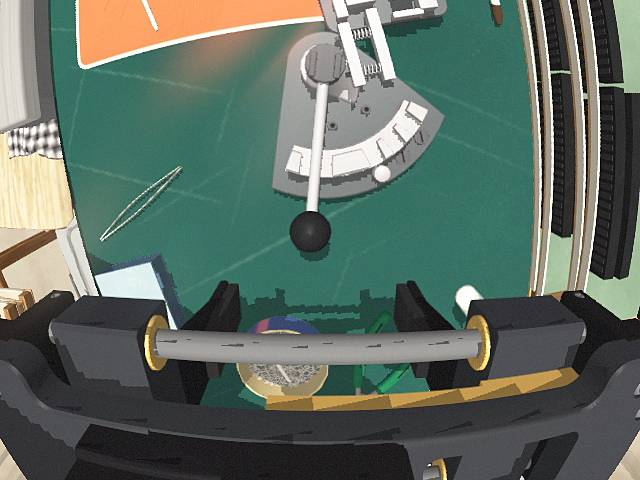

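Lever lies in the open run (knob at (310,231)). Moving over the unit and re-measuring it.

```bash
python3 - <<'E'
from h import *
from swing import pose
c=dict(np.load('pics/w6.npz')); k=wonz(c,310,231,.0645); print('knob',k,'pose0.07',pose(.07,0,0))
d=k[:2]-[.4751,-.1839]; print('s',np.arctan2(d[1],d[0])-.138+1.991,np.hypot(*d))
t=dict(np.load('pics/top0.npz'))
for p in [(260,135),(185,125),(215,98)]: print(onz(t,*p,0))
print(rel([.5395,-.0479,.25],1.709,[.4503,-.3137,.2411],1.449))
E
```

```text
knob [ 0.44833727 -0.3113935   0.0645    ] pose0.07 ([np.float64(0.4477200951797426), np.float64(-0.3109839911713259), np.float64(0.0645)], 1.3585926535897932)
s 0.075293428630824 0.13027216123114463
[0.83590303 0.16121231 0.        ]
[0.86231029 0.37563711 0.        ]
[0.94227627 0.29226587 0.        ]
([np.float64(0.2747), np.float64(0.0562), np.float64(-0.0089)], -0.26)
```

Swing reads 0.075, inside the open run.

apply_moves(moves=[[0.6,[0.04,0.008,-0.005],-0.1],[0.6,[0.08,0.016,-0.009],-0.2],[0.6,[0.12,0.024,-0.009],-0.26],[0.6,[0.16,0.032,-0.009],-0.26],[0.6,[0.2,0.04,-0.009],-0.26],[0.6,[0.24,0.048,-0.009],-0.26],[0.6,[0.275,0.056,-0.009],-0.26],[0.6,[0.275,0.056,-0.009],-0.26],[0.6,[0.275,0.056,-0.009],-0.26]])

```text
t: 7.03
tcp_pos: [0.5367, -0.0435, 0.243]
tool_rot: [-2.057, -2.372, 0.002]
force: [-0.2, -0.9, -0.1]
grip_width: 0.598
```

```bash
python3 - <<'E'
from h import *
c=shot('wrist','w7.png'); t=shot('top','t7.png'); o=env.get_obs(); print(yaw(),o['tcp_pos'],o['grip_width'])
cv2.imwrite('pics/t7a.png',cv2.resize(t['frame'][205:295,285:435,::-1],None,fx=5.3,fy=5.3))
E
```

```text
1.709295084057634 [ 0.5364222  -0.04579643  0.24326227] 0.5968476593549615
```

View pics/w7.png

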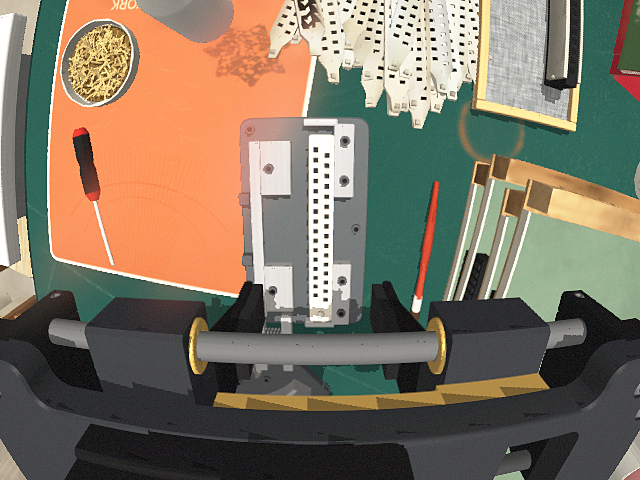

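The jaw has drawn back from the unit. The plate spans (309–332,135) to (309–330,318), with a gap on the jaw side.

```bash
python3 - <<'E'
from h import *
c=dict(np.load('pics/w7.npz')); f=c['frame'].astype(int)
m=((f[:,:,0]-f[:,:,2]>14)&(f.min(2)>150)).astype(np.uint8); mm=np.zeros_like(m); mm[128:325,300:340]=m[128:325,300:340]
mm=cv2.morphologyEx(mm,cv2.MORPH_CLOSE,np.ones((7,7)))
k=max(cv2.findContours(mm,0,cv2.CHAIN_APPROX_NONE)[0],key=cv2.contourArea); print(cv2.boundingRect(k),cv2.minAreaRect(k))
P=np.array([wonz(c,*p[0],.046)[:2]*1000 for p in k],np.float32); r=cv2.minAreaRect(P);print(r); print(cv2.boxPoints(r))
print('FX->grasp pt px',wproj(c,[.5395,-.0479,.046]))
o=env.get_obs();print(o['tcp_pos'],yaw())
E
```

```text
(308, 132, 27, 190) ((320.6546936035156, 226.42478942871094), (25.317153930664062, 189.13143920898438), 0.6295985579490662)
((539.5264892578125, -45.60249328613281), (20.397924423217773, 162.86695861816406), 8.003046035766602)
[[ 518.08923   33.61792]
 [ 540.7645  -127.66283]
 [ 560.96375 -124.82291]
 [ 538.28845   36.45784]]
FX->grasp pt px (np.float64(320.1324631995097), np.float64(235.9586758430425))
[ 0.5364222  -0.04579643  0.24326227] 1.709295084057634
```

```bash
python3 - <<'E'
from h import *
print(rel([.5395,-.0465,.0955],1.7105,env.get_obs()['tcp_pos'],yaw()))
E
```

```text
([np.float64(-0.0011), np.float64(0.003), np.float64(0.1478)], np.float64(-0.001))
```

apply_moves(moves=[[0.6,[-0.001,0.003,0.035],0],[0.6,[-0.001,0.003,0.075],0],[0.6,[-0.001,0.003,0.11],0],[0.6,[-0.001,0.003,0.13],0],[0.6,[-0.001,0.003,0.142],0],[0.6,[-0.001,0.003,0.148],0],[0.6,[-0.001,0.003,0.148],0],[0.05,[-0.001,0.003,0.148],0],[0.05,[-0.001,0.003,0.148],0],[0.05,[-0.001,0.003,0.148],0],[0.05,[-0.001,0.003,0.148],0],[0.05,[-0.001,0.003,0.148],0],[0.05,[-0.001,0.003,0.148],0],[0.05,[-0.001,0.003,0.148],0],[0.05,[-0.001,0.003,0.148],0]])

```text
t: 8.38
tcp_pos: [0.5398, -0.0462, 0.0967]
tool_rot: [-2.062, -2.369, 0.001]
force: [-4.5, -0.4, 5.8]
grip_width: 0.211
```

```bash
python3 - <<'E'
from h import *
c=shot('wrist','w8.png'); o=env.get_obs(); print(yaw(),o['tcp_pos'],o['force'],o['grip_width'])
E
```

```text
1.7091379664524493 [ 0.53983525 -0.04624688  0.09672307] [-3.95425997 -0.6665396   6.25652875] 0.2098180300032128
```

View pics/w8.png

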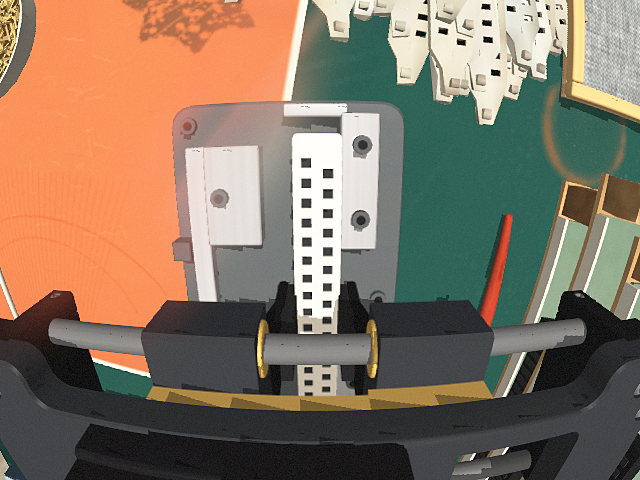

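Unit gripped (18.3 mm). Lifting.

apply_moves(moves=[[0.05,[0,0,-0.005],0],[0.05,[0,0,-0.015],0],[0.05,[0,0,-0.03],0],[0.05,[0,0,-0.06],0],[0.05,[0,0,-0.1],0],[0.05,[0,0,-0.14],0],[0.05,[0,0,-0.17],0],[0.05,[0,0,-0.17],0]])

```text
t: 9.1
tcp_pos: [0.5438, -0.0468, 0.2756]
tool_rot: [2.055, 2.36, 0.011]
force: [0.9, -0.9, 0.2]
grip_width: 0.211
```

```bash
python3 - <<'E'
from h import *
c=shot('wrist','w9.png'); s=shot('scene','s9.png'); o=env.get_obs(); p=o['tcp_pos'];y=yaw();print(y,p,o['force'],o['grip_width'])
cv2.imwrite('pics/s9a.png',cv2.resize(s['frame'][100:320,150:430,::-1],None,fx=2.7,fy=2.7))
# tray placing: unit centre at tray x=-.027,y=0
T=np.array([.7169,.1915]);ty=.0649
tg=T+np.array([np.cos(ty),np.sin(ty)])*-.027; print(tg)
print(rel([*tg,p[2]],np.pi/2+ty,p,y))
E
```

```text
1.708912341558572 [ 0.54112322 -0.04630687  0.26886488] [-0.08471936 -0.10579772 -1.9310602 ] 0.20980018310268297
[0.68995684 0.18974893]
([np.float64(0.2133), np.float64(0.1799), np.float64(-0.0)], np.float64(0.073))
```

View pics/w9.png

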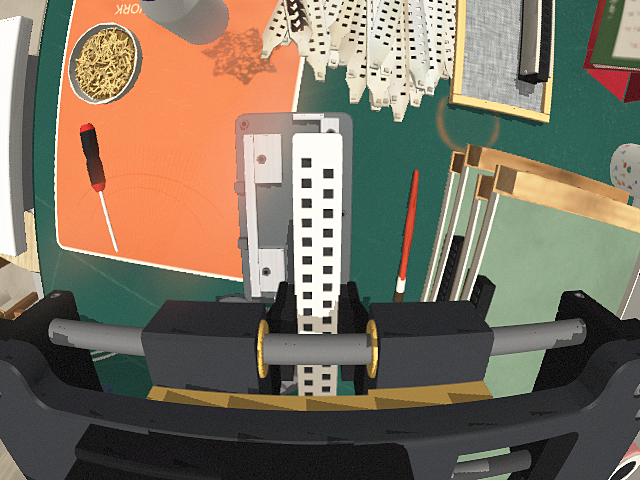

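View pics/s9a.png

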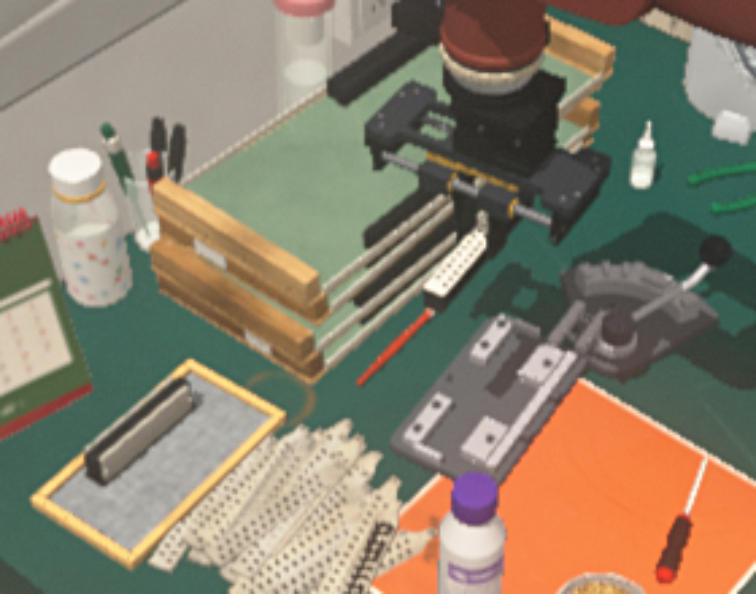

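The unit hangs straight in the gripper and the nest is empty. Moving to above the tray.

apply_moves(moves=[[0.05,[0.02,0.017,0],0.02],[0.05,[0.045,0.038,0],0.04],[0.05,[0.07,0.06,0],0.073],[0.05,[0.1,0.085,0],0.073],[0.05,[0.13,0.11,0],0.073],[0.05,[0.16,0.135,0],0.073],[0.05,[0.185,0.156,0],0.073],[0.05,[0.203,0.171,0],0.073],[0.05,[0.213,0.18,0],0.073],[0.05,[0.213,0.18,0],0.073],[0.05,[0.213,0.18,0],0.073]])

```text
t: 10.12
tcp_pos: [0.6881, 0.1899, 0.2635]
tool_rot: [-2.145, -2.292, 0.005]
force: [-0.8, -0.3, -0.9]
grip_width: 0.212
```

```bash
python3 - <<'E'
from h import *
c=shot('wrist','w10.png'); o=env.get_obs(); p=o['tcp_pos'];y=yaw();print(y,p,o['force'],o['grip_width'])
T=np.array([.7169,.1915]);ty=.0649
Rm=R.from_euler('z',ty).as_matrix()
im=c['frame'][:,:,::-1].copy()
for q in [(-.06,.105),(-.06,-.105),(.06,.105),(.06,-.105)]:
    u,v=wproj(c,[*(T+Rm[:2,:2]@q),.012]); cv2.circle(im,(int(u),int(v)),3,(0,0,255),1); print(u,v)
cv2.imwrite('pics/w10a.png',im)
E
```

```text
1.6360808474402866 [0.68812878 0.18908408 0.26412298] [ 0.15883749 -0.7020847  -1.13133822] 0.21579846639336794
284.1989822877896 103.38114432728167
288.29664588565265 312.21748390545457
414.15789114578615 106.21640120325765
401.2526574028302 311.5792454636562
```

View pics/w10a.png

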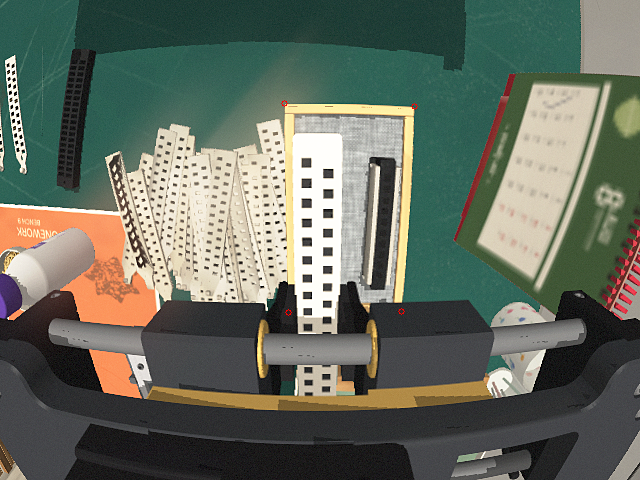

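The tray outline matches the predicted corners and the unit hangs over the near half. Checking clearance to the jar before descending.

```bash
python3 - <<'E'
from h import *
t=dict(np.load('pics/top0.npz'))
for p,z in [((291,108),0),((290,88),.14),((325,105),0),((250,133),0.01),((291,110),.01)]: print(p,onz(t,*p,z))
E
```

```text
(291, 108) [0.91573491 0.07410628 0.        ]
(290, 88) [0.92655598 0.06956812 0.14      ]
(325, 105) [ 0.92576   -0.0231565  0.       ]
(250, 133) [0.83874857 0.18855037 0.01      ]
(291, 110) [0.90685397 0.07344172 0.01      ]
```

apply_moves(moves=[[0.05,[0,0.001,0.035],0],[0.05,[0,0.001,0.075],0],[0.05,[0,0.001,0.11],0],[0.05,[0,0.001,0.14],0],[0.05,[0,0.001,0.16],0],[0.05,[0,0.001,0.17],0],[0.05,[0,0.001,0.175],0],[0.05,[0,0.001,0.177],0],[0.05,[0,0.001,0.177],0]])

```text
t: 10.92
tcp_pos: [0.6908, 0.1892, 0.0906]
tool_rot: [2.148, 2.291, 0.002]
force: [0.6, 0.7, -1.3]
grip_width: 0.216
```

```bash
python3 - <<'E'
from h import *
c=shot('wrist','w11.png'); s=shot('scene','s11.png'); o=env.get_obs(); p=o['tcp_pos'];y=yaw();print(y,p,o['force'],o['grip_width'])
cv2.imwrite('pics/s11a.png',cv2.resize(s['frame'][190:330,130:330,::-1],None,fx=3.9,fy=3.9))
E
```

```text
1.635645333454499 [0.69139809 0.18962647 0.09157125] [ 0.26473157 -0.15037559 -0.28172311] 0.214655785322941
```

View pics/w11.png

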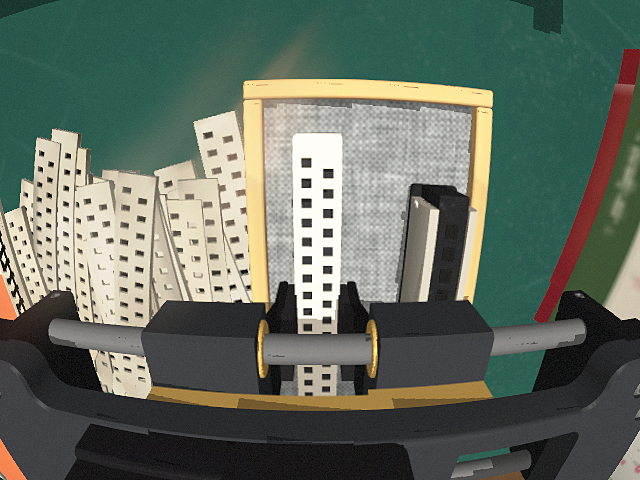

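View pics/s11a.png

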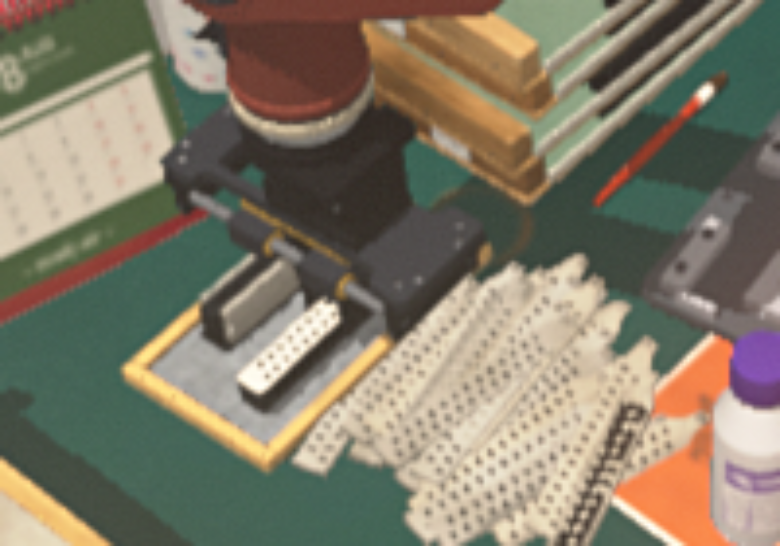

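The unit hangs a few millimetres above the tray floor, clear of the harmonica and both rims. Lowering the rest.

apply_moves(moves=[[0.05,[0,0,0.002],0],[0.05,[0,0,0.004],0],[0.05,[0,0,0.0055],0],[0.05,[0,0,0.0055],0],[0.05,[0,0,0.0055],0]])

```text
t: 11.43
tcp_pos: [0.691, 0.1898, 0.0857]
tool_rot: [2.147, 2.292, 0.002]
force: [-2.2, -0.8, 7.3]
grip_width: 0.213
```

```bash
python3 - <<'E'
from h import *
o=env.get_obs(); p=o['tcp_pos'];print(yaw(),p,o['force'],o['grip_width'])
E
```

```text
1.6359737583610363 [0.69095686 0.1898065  0.08573819] [-2.18410105 -0.77684113  7.27581598] 0.21318155699123822
```

Contact is 7 N upward at the expected height (0.0857). Releasing with a small opening and rising.

apply_moves(moves=[[0.3,[0,0,0],0],[0.4,[0,0,0],0],[0.4,[0,0,0],0],[0.4,[0,0,0],0],[0.4,[0,0,-0.01],0],[0.4,[0,0,-0.03],0],[0.4,[0,0,-0.07],0],[0.4,[0,0,-0.11],0],[0.6,[0,0,-0.15],0],[0.6,[0,0,-0.16],0],[0.6,[0,0,-0.16],0]])

```text
t: 12.35
tcp_pos: [0.6927, 0.1901, 0.2512]
tool_rot: [2.143, 2.288, 0.014]
force: [0.6, -0.0, -0.9]
grip_width: 0.542
```

```bash
python3 - <<'E'
from h import *
c=shot('wrist','w12.png'); s=shot('scene','s12.png'); o=env.get_obs(); p=o['tcp_pos'];y=yaw();print(y,p,o['force'],o['grip_width'])
cv2.imwrite('pics/s12a.png',cv2.resize(s['frame'][190:330,130:330,::-1],None,fx=3.9,fy=3.9))
E
```

```text
1.635820304375776 [0.69010308 0.18962337 0.24429462] [-1.02944279 -0.85836769 -1.03797353] 0.5736811868745009
```

View pics/w12.png

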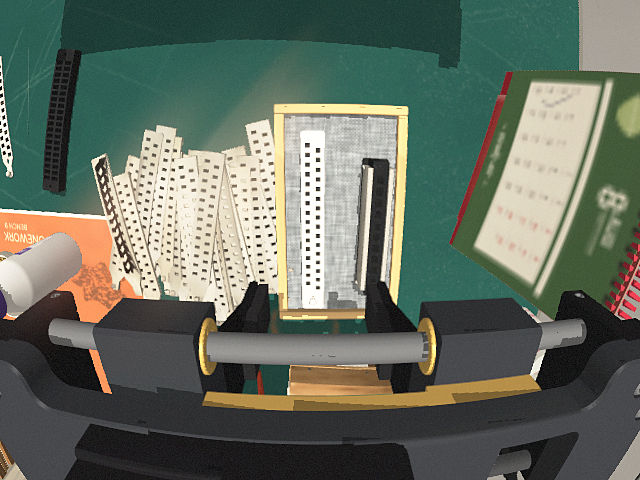

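View pics/s12a.png

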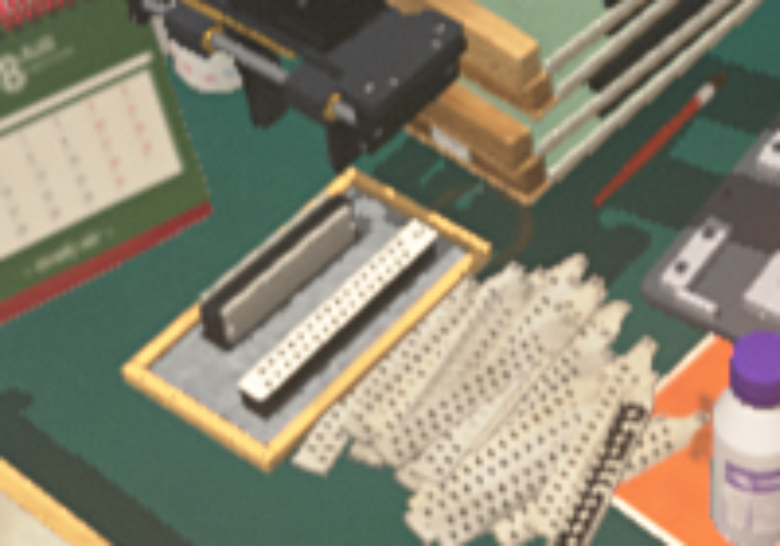

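The unit stands upright in the near half and the harmonica has not moved. Measuring the bare comb in the wrist and top views.

```bash
python3 - <<'E'
from h import *
c=dict(np.load('pics/w12.npz'))
for p in [(61,50),(80,51),(66,194),(43,191)]: print(wonz(c,*p,.014))
t=dict(np.load('pics/top0.npz')); f=t['frame'].astype(int)
im=cv2.resize(t['frame'][265:300,175:255,::-1],None,fx=9,fy=9,interpolation=cv2.INTER_CUBIC); cv2.imwrite('pics/t12.png',im)
E
```

```text
[0.42104845 0.35701274 0.014     ]
[0.44734248 0.35220044 0.014     ]
[0.42891014 0.20385204 0.014     ]
[0.39457292 0.20686695 0.014     ]
```

View pics/t12.png

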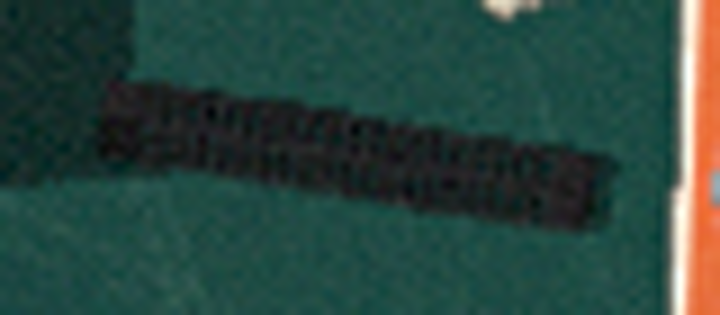

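```bash
python3 - <<'E'
from h import *
t=dict(np.load('pics/top0.npz'))
Q=[onz(t,175+a/9,265+b/9,.014)[:2] for a,b in [(108,82),(610,158),(598,232),(100,155)]]
print(Q); ce=np.mean(Q,0); d=(Q[0]+Q[3]-Q[1]-Q[2])/2; y=np.arctan2(-d[0],d[1]); print(ce,np.hypot(*d),y)
o=env.get_obs()
print(rel([*ce,.2],np.pi/2+y,o['tcp_pos'],yaw()))
E
```

```text
[array([0.43773086, 0.35358699]), array([0.41611242, 0.198815  ]), array([0.39343842, 0.20197803]), array([0.41533536, 0.35534808])]
[0.41565426 0.27743203] 0.1555997280366899 -0.1402908999620105
([np.float64(0.1055), np.float64(-0.2682), np.float64(0.0443)], np.float64(0.205))
```

apply_moves(moves=[[0.6,[0.01,-0.03,0],0.05],[0.6,[0.025,-0.065,0.005],0.1],[0.6,[0.04,-0.1,0.01],0.15],[0.6,[0.055,-0.138,0.015],0.205],[0.6,[0.07,-0.175,0.02],0.205],[0.6,[0.085,-0.21,0.03],0.205],[0.6,[0.098,-0.245,0.04],0.205],[0.6,[0.1055,-0.268,0.044],0.205],[0.6,[0.1055,-0.268,0.044],0.205],[0.6,[0.1055,-0.268,0.044],0.205]])

```text
t: 13.28
tcp_pos: [0.4135, 0.2773, 0.1974]
tool_rot: [-2.368, -2.062, 0.007]
force: [0.3, 0.5, 0.6]
grip_width: 0.6
```

```bash
python3 - <<'E'
from h import *
c=shot('wrist','w13.png'); o=env.get_obs(); p=o['tcp_pos'];y=yaw();print(y,p,o['grip_width'])
E
```

```text
1.4317335992545035 [0.41512405 0.27721653 0.19834786] 0.6020921581902826
```

View pics/w13.png

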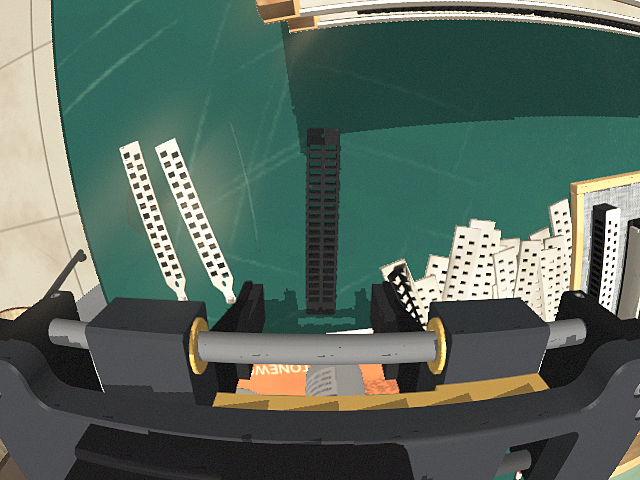

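Wrist view: comb from (308–340,129) to (305–335,313).

```bash
python3 - <<'E'
from h import *
c=dict(np.load('pics/w13.npz'))
Q=[wonz(c,*p,.014)[:2] for p in [(308,129),(340,129),(335,313),(305,312)]]
ce=np.mean(Q,0); d=(Q[0]+Q[1]-Q[2]-Q[3])/2; y=np.arctan2(-d[0],d[1]); print(Q,ce,np.hypot(*d),y)
g=cv2.cvtColor(c['frame'],cv2.COLOR_RGB2GRAY); print([int(x) for x in g[200,295:350]],[int(x) for x in g[280,295:350]])
o=env.get_obs(); print(rel([*ce,.0755],np.pi/2+y,o['tcp_pos'],yaw()))
E
```

```text
[array([0.41736764, 0.3581656 ]), array([0.44060912, 0.35502965]), array([0.41834059, 0.20682401]), array([0.3934286 , 0.21121276])] [0.41743649 0.282808  ] 0.14937675963248287 -0.15529123538202327
[90, 87, 83, 88, 88, 86, 87, 87, 89, 86, 81, 63, 55, 50, 31, 35, 39, 38, 40, 33, 37, 26, 44, 28, 33, 39, 56, 55, 54, 33, 37, 34, 32, 32, 31, 34, 31, 36, 39, 35, 30, 58, 54, 54, 80, 88, 90, 87, 91, 97, 90, 90, 88, 89, 84] [85, 91, 86, 90, 89, 92, 90, 94, 95, 92, 75, 46, 53, 47, 40, 32, 41, 35, 44, 42, 40, 46, 41, 36, 47, 60, 57, 54, 25, 37, 31, 32, 37, 34, 38, 37, 45, 39, 33, 58, 50, 73, 91, 88, 89, 87, 89, 94, 88, 90, 90, 89, 89, 92, 88]
([np.float64(0.0059), np.float64(0.0015), np.float64(0.1228)], np.float64(0.016))
```

```bash
python3 - <<'E'
from h import *
o=env.get_obs(); print(rel([.417,.2805,.0735],1.420,o['tcp_pos'],yaw()),o['tcp_pos'])
E
```

```text
([np.float64(0.0035), np.float64(0.0014), np.float64(0.1248)], np.float64(0.012)) [0.41512405 0.27721653 0.19834786]
```

apply_moves(moves=[[0.5,[0.0035,0.0015,0.03],0.01],[0.5,[0.0035,0.0015,0.065],0.012],[0.5,[0.0035,0.0015,0.095],0.012],[0.5,[0.0035,0.0015,0.112],0.012],[0.5,[0.0035,0.0015,0.12],0.012],[0.5,[0.0035,0.0015,0.1245],0.012],[0.5,[0.0035,0.0015,0.1245],0.012],[0.5,[0.0035,0.0015,0.1245],0.012]])

```text
t: 14.0
tcp_pos: [0.419, 0.2809, 0.0762]
tool_rot: [2.384, 2.045, 0.003]
force: [-0.5, 0.5, -0.2]
grip_width: 0.498
```

```bash
python3 - <<'E'
from h import *
c=shot('wrist','w14.png'); o=env.get_obs(); p=o['tcp_pos'];y=yaw();print(y,p,o['force'],o['grip_width'])
E
```

```text
1.4184068772332243 [0.41917099 0.28110569 0.07659959] [1.14159703 1.07837995 0.8143682 ] 0.4992484517977789
```

View pics/w14.png

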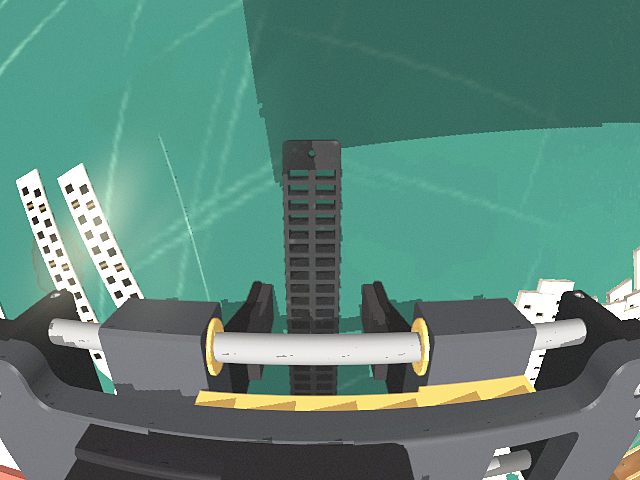

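Comb aligned between the fingers. Lowering 3 mm and gripping.

apply_moves(moves=[[0.5,[0,0,0.0015],0],[0.5,[0,0,0.003],0],[0.5,[0,0,0.003],0],[0.1,[0,0,0.003],0],[0.1,[0,0,0.003],0],[0.1,[0,0,0.003],0],[0.1,[0,0,0.003],0],[0.1,[0,0,0.003],0],[0.1,[0,0,0.003],0]])

```text
t: 14.8
tcp_pos: [0.4178, 0.2808, 0.0723]
tool_rot: [-2.384, -2.046, -0.0]
force: [-1.5, 0.3, 1.4]
grip_width: 0.277
```

```bash
python3 - <<'E'
from h import *
o=env.get_obs(); p=o['tcp_pos'];y=yaw();print(y,p,o['force'],o['grip_width'])
c=dict(np.load('pics/w14.npz')); e=wonz(c,313,141,.014); print(e, 'dist tcp->end along tool x', (e[:2]-p[:2])@[np.cos(y),np.sin(y)])
E
```

```text
1.4188077784449449 [0.4177829  0.28077104 0.07232482] [-1.51218999  0.31659137  1.4424959 ] 0.2766384941040598
[0.42934239 0.35698542 0.014     ] dist tcp->end along tool x 0.07708592560476951
```

```bash
python3 - <<'E'
from h import *
o=env.get_obs(); p=o['tcp_pos'];y=yaw()
for q in [[.4178,.2808,.265],[.52,.17,.265],[.533,-.0485,.265]]: print(rel(q,1.709,p,y))
E
```

```text
([np.float64(0.0), np.float64(0.0), np.float64(-0.1927)], np.float64(-0.29))
([np.float64(-0.094), np.float64(0.1178), np.float64(-0.1927)], np.float64(-0.29))
([np.float64(-0.308), np.float64(0.1637), np.float64(-0.1927)], np.float64(-0.29))
```

apply_moves(moves=[[0.1,[0,0,-0.015],0],[0.1,[0,0,-0.05],0],[0.1,[0,0,-0.09],0],[0.1,[0,0,-0.13],0],[0.1,[0,0,-0.165],0],[0.1,[0,0,-0.19],0],[0.1,[-0.02,0.025,-0.193],-0.05],[0.1,[-0.045,0.057,-0.193],-0.1],[0.1,[-0.07,0.088,-0.193],-0.15],[0.1,[-0.094,0.118,-0.193],-0.2],[0.1,[-0.13,0.126,-0.193],-0.25],[0.1,[-0.17,0.134,-0.193],-0.29],[0.1,[-0.21,0.143,-0.193],-0.29],[0.1,[-0.25,0.151,-0.193],-0.29],[0.1,[-0.285,0.159,-0.193],-0.29],[0.1,[-0.308,0.164,-0.193],-0.29],[0.1,[-0.308,0.164,-0.193],-0.29],[0.1,[-0.308,0.164,-0.193],-0.29]])

```text
t: 16.3
tcp_pos: [0.5331, -0.0497, 0.2649]
tool_rot: [-2.066, -2.366, 0.0]
force: [-0.7, 0.4, -0.2]
grip_width: 0.277
```

```bash
python3 - <<'E'
from h import *
c=shot('wrist','w15.png'); o=env.get_obs(); p=o['tcp_pos'];y=yaw();print(y,p,o['force'],o['grip_width'])
E
```

```text
1.7074403572079797 [ 0.53305331 -0.04859755  0.26493044] [-0.49343442  0.86128878 -0.49567141] 0.27417832067590225
```

View pics/w15.png

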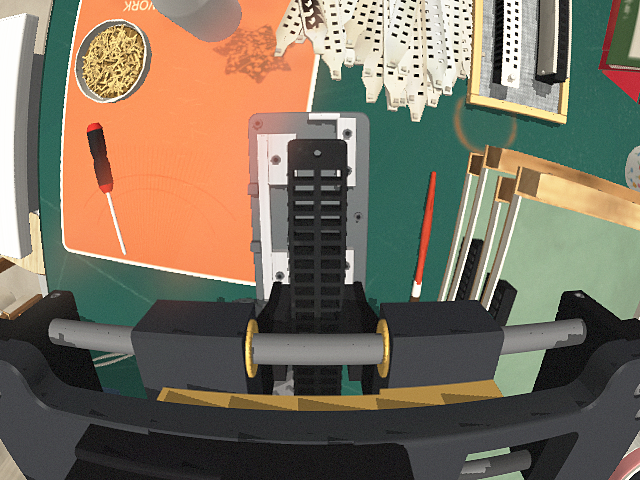

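```bash
python3 - <<'E'
from h import *
F=np.array([.5365,-.0480]);r=R.from_euler('z',.139).as_matrix()[:2,:2]
for n in ['w7','w15']:
    c=dict(np.load(f'pics/{n}.npz')); im=c['frame'][:,:,::-1].copy()
    S=3; im=cv2.resize(im[100:330,230:400],None,fx=S,fy=S,interpolation=cv2.INTER_CUBIC)
    for q in [(.012,.032),(.012,.078),(-.022,.032),(-.022,.078),(.012,-.032),(.012,-.078),(-.022,-.032),(-.022,-.078)]:
        u,v=wproj(c,[*(F+r@q),.028]); cv2.circle(im,(int((u-230+.5)*S),int((v-100+.5)*S)),3,(0,0,255),-1)
    cv2.imwrite(f'pics/{n}o.png',im)
E
```

```text
(no output)
```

View pics/w7o.png

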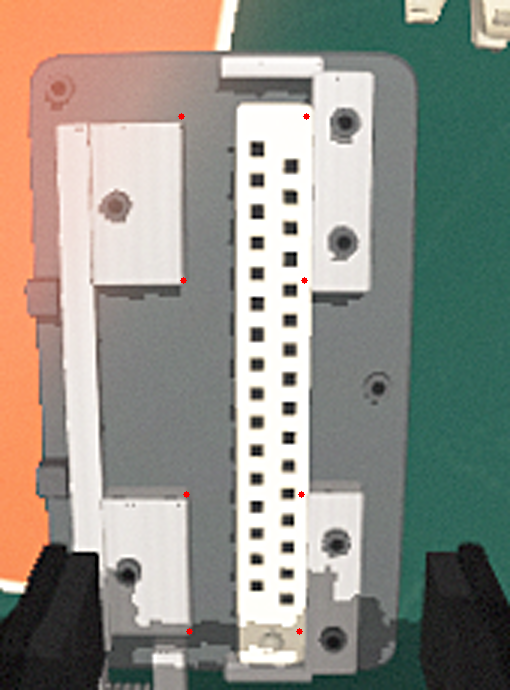

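Overlay of the predicted jaw and fence corners agrees within 1–2 mm. Descending into the nest.

apply_moves(moves=[[0.1,[0,0,0.035],0],[0.1,[0,0,0.075],0],[0.1,[0,0,0.11],0],[0.1,[0,0,0.14],0],[0.1,[0,0,0.155],0],[0.1,[0,0,0.163],0],[0.1,[0,0,0.169],0],[0.1,[0,0,0.174],0],[0.1,[0,0,0.174],0],[0.1,[0,0,0.174],0]])

```text
t: 17.18
tcp_pos: [0.5341, -0.0484, 0.0923]
tool_rot: [2.061, 2.368, 0.001]
force: [-0.3, -0.6, 0.4]
grip_width: 0.277
```

```bash
python3 - <<'E'
from h import *
c=shot('wrist','w16.png'); o=env.get_obs(); p=o['tcp_pos'];y=yaw();print(y,p,o['force'],o['grip_width'])
E
```

```text
1.708993292580265 [ 0.53420039 -0.0485853   0.09252979] [ 0.90316105  0.31364046 -1.42755959] 0.2797836982697018
```

View pics/w16.png

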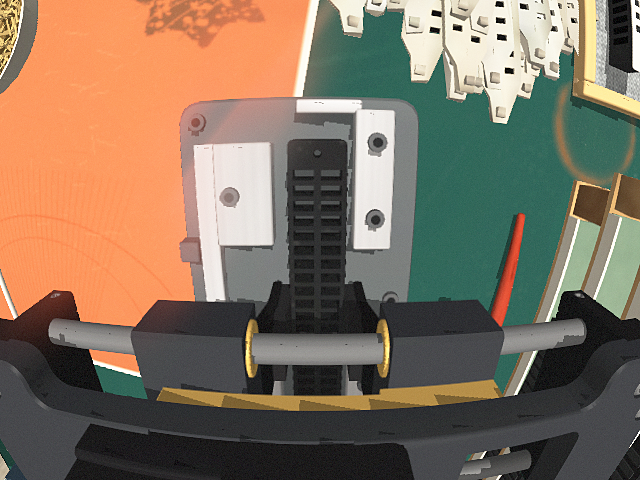

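The comb lies between the jaw pads and the fence with clear gaps on both sides. Lowering the last 4 mm, releasing and rising.

apply_moves(moves=[[0.1,[0,0,0.002],0],[0.1,[0,0,0.004],0],[0.1,[0,0,0.004],0],[0.1,[0,0,0.004],0],[0.35,[0,0,0.004],0],[0.45,[0,0,0.004],0],[0.45,[0,0,0.004],0],[0.45,[0,0,0.004],0],[0.45,[0,0,-0.01],0],[0.45,[0,0,-0.04],0],[0.45,[0,0,-0.08],0],[0.7,[0,0,-0.12],0],[0.9,[0,0,-0.15],0],[0.9,[0,0,-0.15],0]])

```text
t: 18.4
tcp_pos: [0.5368, -0.0493, 0.2491]
tool_rot: [2.056, 2.361, 0.009]
force: [1.2, -0.5, 0.6]
grip_width: 0.597
```

```bash
python3 - <<'E'
from h import *
c=shot('wrist','w17.png'); o=env.get_obs(); p=o['tcp_pos'];y=yaw();print(y,p,o['force'],o['grip_width'])
from swing import pose
k,yy=pose(.075,0,.09)
print(k,yy,rel([k[0],k[1],.22],yy,p,y))
E
```

```text
1.7087698078920126 [ 0.53553917 -0.04908264  0.24569654] [0.41342392 0.48296188 0.12309417] 0.6419501447631969
[np.float64(0.4483558547361166), np.float64(-0.31111930157843304), np.float64(0.0645)] 1.4535926535897932 ([np.float64(-0.2476), np.float64(-0.1224), np.float64(0.0257)], np.float64(0.255))
```

View pics/w17.png

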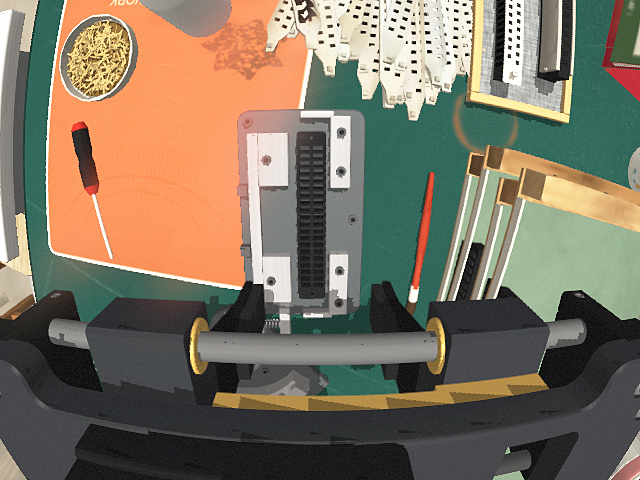

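The comb lies flat in the nest between jaw and fence. Going back to the knob.

apply_moves(moves=[[1,[-0.037,-0.018,0],0.05],[1,[-0.074,-0.036,0],0.1],[1,[-0.111,-0.055,0],0.15],[1,[-0.148,-0.073,0.005],0.2],[1,[-0.185,-0.091,0.012],0.255],[1,[-0.215,-0.106,0.02],0.255],[1,[-0.238,-0.118,0.026],0.255],[1,[-0.2475,-0.1225,0.026],0.255],[1,[-0.2475,-0.1225,0.026],0.255],[1,[-0.2475,-0.1225,0.026],0.255]])

```text
t: 19.28
tcp_pos: [0.4457, -0.31, 0.2142]
tool_rot: [-2.347, -2.085, -0.001]
force: [0.4, 0.4, -0.7]
grip_width: 0.998
```

```bash
python3 - <<'E'
from h import *
c=shot('wrist','w18.png'); o=env.get_obs(); p=o['tcp_pos'];y=yaw();print(y,p,o['force'],o['grip_width'])
g=cv2.cvtColor(c['frame'],cv2.COLOR_RGB2GRAY)
h=cv2.HoughCircles(g[200:330,250:400],cv2.HOUGH_GRADIENT,1,80,param1=100,param2=10,minRadius=18,maxRadius=32);print(h)
u,v=h[0][0][:2]+[250,200]; k=wonz(c,u,v,.0645); print(u,v,k)
d=k[:2]-[.4751,-.1839]; print('s',np.arctan2(d[1],d[0])-.138+1.991,np.hypot(*d))
print(rel([.4485,-.3111,.117],1.4536,p,y))
E
```

```text
1.4539431436990387 [ 0.44612815 -0.3094143   0.21467209] [ 0.5172712  -0.79190823  0.14616807] 0.9954873064065239
[[[70.5 51.5 23.5]]]
320.5 251.5 [ 0.44771571 -0.31182015  0.0645    ]
s 0.07131344613474555 0.1308184421670069
([np.float64(-0.0014), np.float64(0.0026), np.float64(0.0977)], np.float64(0.0))
```

View pics/w18.png

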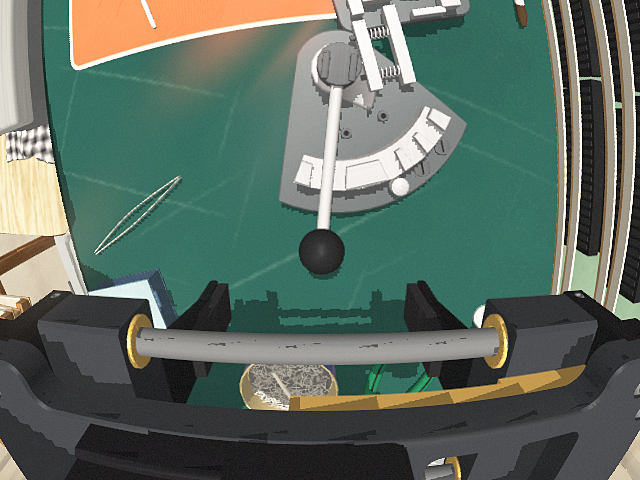

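The knob is at (320,251), swing about 0.07. Descending and closing on it.

apply_moves(moves=[[1,[-0.0015,0.002,0.03],0],[1,[-0.0015,0.002,0.06],0],[1,[-0.0015,0.002,0.085],0],[1,[-0.0015,0.002,0.098],0],[0.2,[-0.0015,0.002,0.098],0],[0.2,[-0.0015,0.002,0.098],0],[0.2,[-0.0015,0.002,0.098],0],[0.2,[-0.0015,0.002,0.098],0],[0.2,[-0.0015,0.002,0.098],0],[0.2,[-0.0015,0.002,0.098],0],[0.2,[-0.0015,0.002,0.098],0],[0.2,[-0.0015,0.002,0.098],0],[0.2,[-0.0015,0.002,0.098],0],[0.2,[-0.0015,0.002,0.098],0],[0.2,[-0.0015,0.002,0.098],0],[0.2,[-0.0015,0.002,0.098],0]])

```text
t: 20.67
tcp_pos: [0.4478, -0.3123, 0.1173]
tool_rot: [2.348, 2.088, -0.0]
force: [-0.7, -0.4, 0.3]
grip_width: 0.348
```

```bash
python3 - <<'E'
from swing import *
o=env.get_obs(); p=o['tcp_pos'];y=yaw();print(y,p,o['force'],o['grip_width'])
kn0=np.array(pose(.073,0,0)[0])
rows([(.073,.06,.09),(.073,.12,.09),(.073,.18,.09),(.073,.22,.09)]+[(.073+.084*i,.22,.09) for i in range(1,7)]+[(.62,.22,.09),(.66,.22,.09)],p,y,kn0)
E
```

```text
1.4537206856732827 [ 0.44777781 -0.31233741  0.11726199] [-0.71879166 -0.36576249  0.30382053] 0.34843275928041456
(0.073, 0.06) [np.float64(0.0018), np.float64(0.0002), np.float64(-0.0077)] 0.002
(0.073, 0.12) [np.float64(0.004), np.float64(0.0004), np.float64(-0.0154)] 0.002
(0.073, 0.18) [np.float64(0.0067), np.float64(0.0006), np.float64(-0.0229)] 0.002
(0.073, 0.22) [np.float64(0.0088), np.float64(0.0008), np.float64(-0.0277)] 0.002
(0.157, 0.22) [np.float64(0.0083), np.float64(0.011), np.float64(-0.0277)] -0.082
(0.241, 0.22) [np.float64(0.0086), np.float64(0.0211), np.float64(-0.0277)] -0.166
(0.325, 0.22) [np.float64(0.0098), np.float64(0.0313), np.float64(-0.0277)] -0.25
(0.40900000000000003, 0.22) [np.float64(0.0118), np.float64(0.0412), np.float64(-0.0277)] -0.334
(0.49300000000000005, 0.22) [np.float64(0.0147), np.float64(0.051), np.float64(-0.0277)] -0.418
(0.577, 0.22) [np.float64(0.0184), np.float64(0.0605), np.float64(-0.0277)] -0.502
(0.62, 0.22) [np.float64(0.0206), np.float64(0.0652), np.float64(-0.0277)] -0.545
(0.66, 0.22) [np.float64(0.0228), np.float64(0.0695), np.float64(-0.0277)] -0.585
```

apply_moves(moves=[[0.2,[0.002,0,-0.0075],0],[0.2,[0.004,0.0005,-0.0155],0],[0.2,[0.0065,0.0005,-0.023],0],[0.2,[0.009,0.001,-0.028],0],[0.2,[0.009,0.001,-0.028],0],[0.2,[0.0085,0.011,-0.028],-0.082],[0.2,[0.0085,0.021,-0.028],-0.166],[0.2,[0.01,0.0315,-0.028],-0.25],[0.2,[0.012,0.041,-0.028],-0.334],[0.2,[0.0145,0.051,-0.028],-0.418],[0.2,[0.0185,0.0605,-0.028],-0.502],[0.2,[0.0205,0.065,-0.028],-0.545],[0.2,[0.023,0.0695,-0.028],-0.585],[0.2,[0.023,0.0695,-0.028],-0.585],[0.2,[0.023,0.0695,-0.028],-0.585]])

```text
t: 21.92
tcp_pos: [0.5198, -0.2978, 0.1455]
tool_rot: [1.646, 2.674, -0.001]
force: [0.8, -2.5, -1.9]
grip_width: 0.347
```

```bash
python3 - <<'E'
from h import *
c=shot('wrist','w19.png'); o=env.get_obs(); p=o['tcp_pos'];y=yaw();print(y,p,o['force'],o['grip_width'])
E
```

```text
2.0377059306510956 [ 0.51964772 -0.29780174  0.1454423 ] [ 1.00609162 -3.39827489 -1.307513  ] 0.35033560129497876
```

View pics/w19.png

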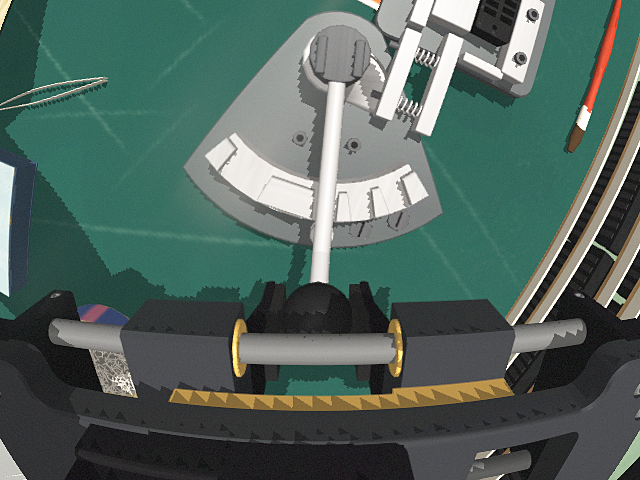

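```bash
python3 - <<'E'
from h import *
c=dict(np.load('pics/w19.npz')); f=c['frame']
cv2.imwrite('pics/w19a.png',cv2.resize(f[160:260,260:390,::-1],None,fx=6,fy=6,interpolation=cv2.INTER_CUBIC))
# rod centre line: bright columns per row
for z,v in [(0,100),(0,130),(0,150),(0,250),(0,270)]:
    row=f[v,295:350].astype(int).min(1); i=np.where(row>170)[0]; print(v,295+i.min() if len(i) else None,295+i.max() if len(i) else None)
piv=[.4751,-.1839]
for a in (-1.188,-1.193,-1.198,-1.21): 
    print(a,[tuple(np.round(wproj(c,[piv[0]+r*np.cos(a),piv[1]+r*np.sin(a),z]),1)) for r,z in [(.03,.045),(.1,.060)]])
print('pin px',wproj(c,[.5132,-.2785,.03]))
E
```

```text
100 328 343
130 325 340
150 323 338
250 313 329
270 312 327
-1.188 [(np.float64(334.0), np.float64(108.7)), (np.float64(322.4), np.float64(247.9))]
-1.193 [(np.float64(333.7), np.float64(108.7)), (np.float64(321.4), np.float64(247.9))]
-1.198 [(np.float64(333.4), np.float64(108.7)), (np.float64(320.4), np.float64(247.8))]
-1.21 [(np.float64(332.7), np.float64(108.6)), (np.float64(318.1), np.float64(247.5))]
pin px (np.float64(321.4828086402601), np.float64(234.77557727875796))
```

View pics/w19a.png

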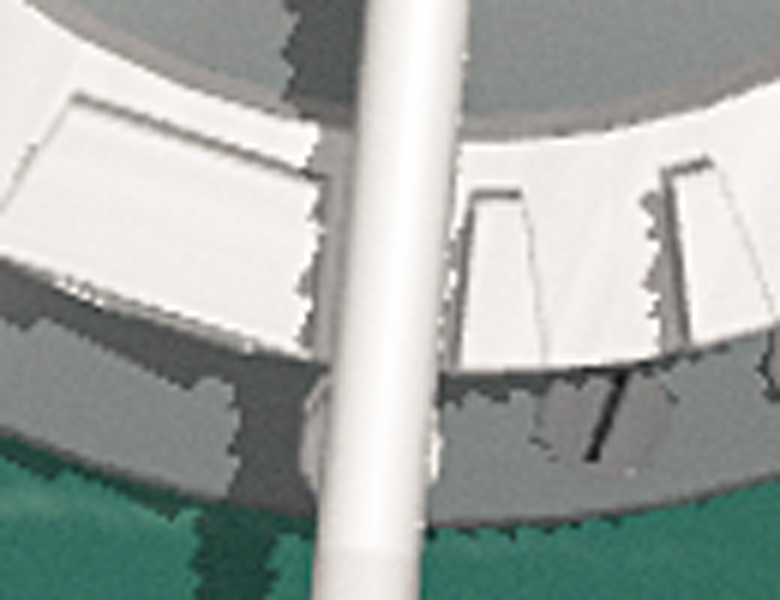

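The rod stands over the pin to within about 1 px (rod centre about 323, pin about 322, row 235). Lowering into the notch.

apply_moves(moves=[[0.2,[-0.003,-0.0003,0.008],0],[0.2,[-0.0055,-0.0005,0.016],0],[0.2,[-0.0075,-0.0007,0.022],0],[0.2,[-0.009,-0.0008,0.028],0],[0.2,[-0.009,-0.0008,0.028],0],[0.2,[-0.009,-0.0008,0.028],0]])

```text
t: 22.47
tcp_pos: [0.5228, -0.3061, 0.1172]
tool_rot: [-1.646, -2.675, -0.0]
force: [-1.2, -0.7, 3.5]
grip_width: 0.346
```

```bash
python3 - <<'E'
from h import *
c=shot('wrist','w20.png'); o=env.get_obs(); p=o['tcp_pos'];y=yaw();print(y,p,o['force'],o['grip_width'])
cv2.imwrite('pics/w20a.png',cv2.resize(c['frame'][130:260,250:390,::-1],None,fx=4.6,fy=4.6,interpolation=cv2.INTER_CUBIC))
E
```

```text
2.0385130125961455 [ 0.5228357  -0.30603995  0.11726007] [ 0.57310248 -0.13389927  4.12306505] 0.3492921851480819
```

View pics/w20a.png

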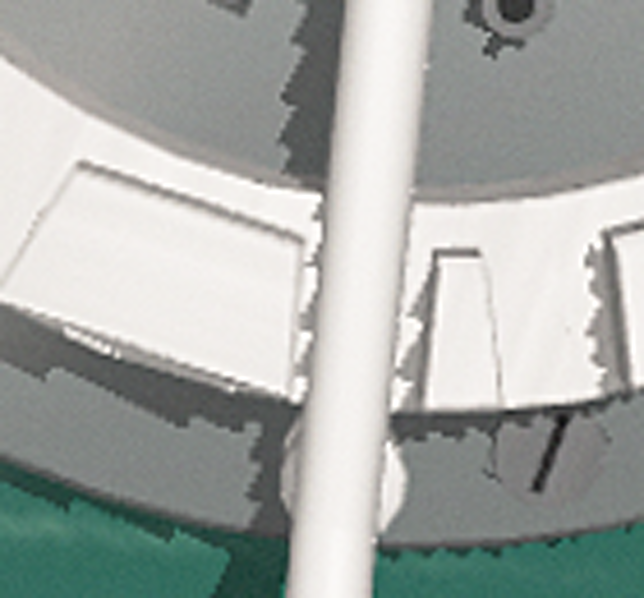

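The rod lies in the pinned notch, and the knob height matches lift 0. Releasing and rising.

apply_moves(moves=[[0.5,[0,0,0],0],[0.7,[0,0,0],0],[0.9,[0,0,0],0],[0.9,[0,0,0],0],[0.9,[0,0,0],0],[0.9,[0,0,0],0],[0.9,[0,0,-0.01],0],[0.9,[0,0,-0.04],0],[0.9,[0,0,-0.08],0],[0.9,[0,0,-0.115],0],[0.9,[0,0,-0.13],0],[0.9,[0,0,-0.13],0],[0.9,[0,0,-0.13],0]])

```text
t: 23.6
tcp_pos: [0.5234, -0.3063, 0.2492]
tool_rot: [1.644, 2.673, -0.001]
force: [-0.3, 0.7, -1.5]
grip_width: 0.9
```

```bash
python3 - <<'E'
from h import *
c=shot('wrist','w21.png'); t=shot('top','t21.png'); s=shot('scene','s21.png'); o=env.get_obs(); p=o['tcp_pos'];y=yaw();print(o['t'],y,p,o['force'],o['grip_width'])
cv2.imwrite('pics/t21a.png',cv2.resize(t['frame'][140:310,170:450,::-1],None,fx=2.8,fy=2.8,interpolation=cv2.INTER_CUBIC))
cv2.imwrite('pics/s21a.png',cv2.resize(s['frame'][130:330,150:430,::-1],None,fx=2.8,fy=2.8,interpolation=cv2.INTER_CUBIC))
E
```

```text
23.75 2.038787208849951 [ 0.52199774 -0.30527553  0.24533295] [ 0.49629809 -0.10502152  0.07447268] 0.8979649296162342
```

View pics/w21.png

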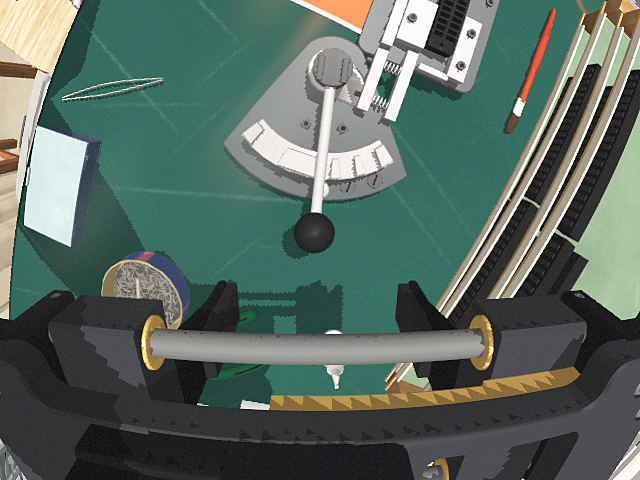

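View pics/t21a.png

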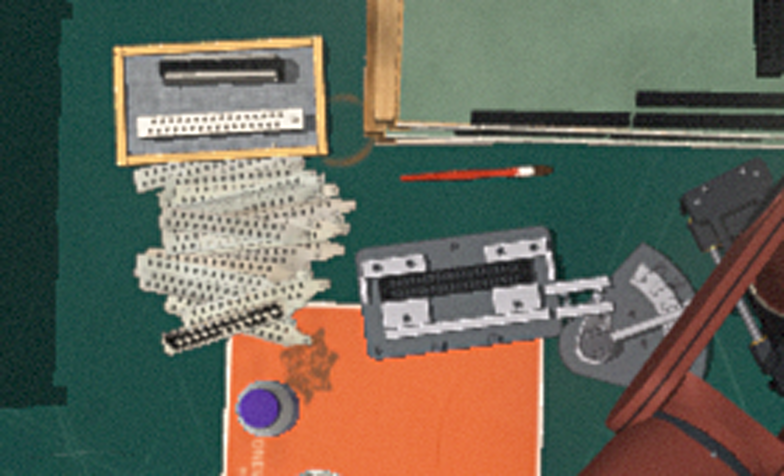

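View pics/s21a.png

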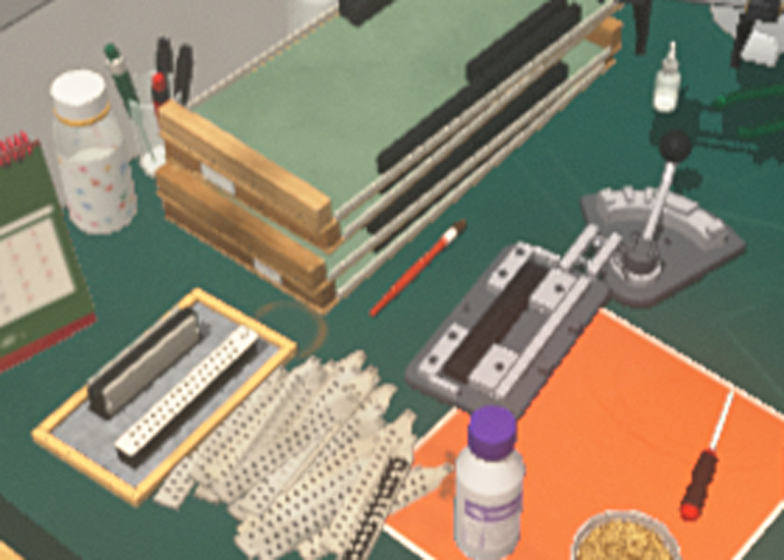

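The comb is clamped between jaw and fence, the unit and harmonica stand in the tray, and the bottle has not moved. One last look at how deep the lever sits.

```bash
python3 - <<'E'
from h import *
from swing import pose
c=dict(np.load('pics/w21.npz')); g=cv2.cvtColor(c['frame'],cv2.COLOR_RGB2GRAY)
h=cv2.HoughCircles(g[190:280,270:360],cv2.HOUGH_GRADIENT,1,80,param1=100,param2=10,minRadius=16,maxRadius=30)[0][0]
print(h+[270,190,0], [(l,np.round(wproj(c,pose(.66,l,0)[0]),1)) for l in (0,.1)])
cv2.imwrite('pics/w21a.png',cv2.resize(c['frame'][110:220,250:400,::-1],None,fx=5,fy=5,interpolation=cv2.INTER_CUBIC))
E
```

```text
[313.5 232.5  20.5] [(0, array([317.2, 231.9])), (0.1, array([317.6, 232.5]))]
```

View pics/w21a.png

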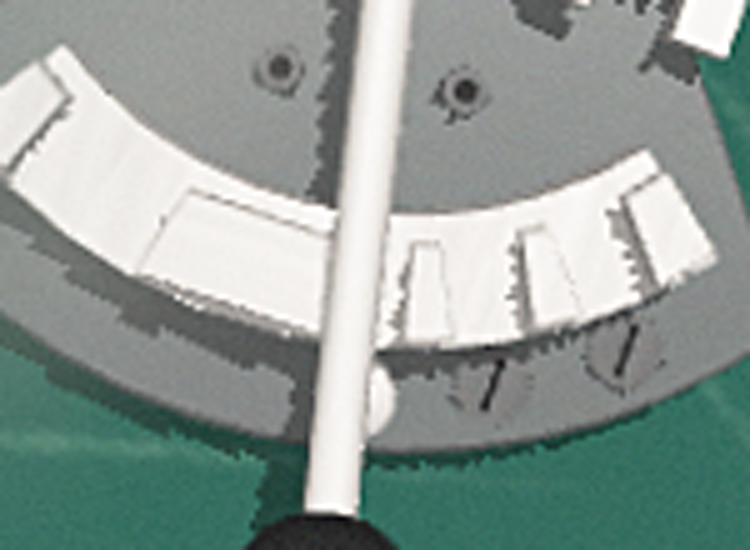

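```bash
python3 - <<'E'
from h import *
from swing import pose
for n,s0 in [('s12',.073),('s21',.64)]:
    c=dict(np.load(f'pics/{n}.npz')); g=cv2.cvtColor(c['frame'],cv2.COLOR_RGB2GRAY)
    e=[proj(c,pose(s0,l,0)[0]) for l in (0,.1)]; u,v=map(int,e[0])
    x0,y0=u-20,v-25; m=(g[y0:y0+45,x0:x0+40]<45).astype(np.uint8)*255
    k=max(cv2.findContours(m,0,1)[0],key=cv2.contourArea); M=cv2.moments(k)
    print(n,'expected lift0/.1',np.round(e,1).tolist(),'dark blob',x0+M['m10']/M['m00'],y0+M['m01']/M['m00'],cv2.boundingRect(k),M['m00'])
c=dict(np.load('pics/s21.npz')); cv2.imwrite('pics/s21b.png',cv2.resize(c['frame'][165:250,340:430,::-1],None,fx=6.5,fy=6.5,interpolation=cv2.INTER_CUBIC))
E
```

```text
s12 expected lift0/.1 [[414.6, 193.0], [414.5, 189.9]] dark blob 414.2156862745098 195.98039215686273 (16, 25, 9, 5) 8.5
s21 expected lift0/.1 [[390.7, 182.4], [391.0, 179.6]] dark blob 387.77777777777777 185.22222222222223 (17, 27, 5, 3) 1.5
```

View pics/s21b.png

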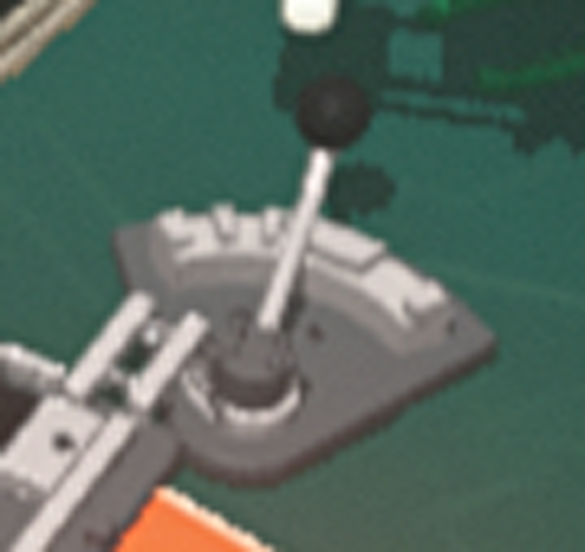

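In the scene view the knob sits at (391.4,182.2). Lift 0 predicts row 182.4 and a lever resting on a tooth would give 179.6, so it is fully home. Handing in.

```bash
python3 - <<'E'
from h import *
print(env.get_obs()['t'],env.get_obs()['force']); print(env.finish_job())
E
```

```text
23.75 [ 0.49629809 -0.10502152  0.07447268]
the job is handed in; nothing more can be done
None
```

The changeover is done and handed in at 23.75 s of the 72 s allowed. I lifted the lever and threw it back to the open run, stood the finished unit in the near half of the tray, and laid the bare comb in the nest. I then threw the lever into the notch at swing 0.66, the one marked by the index pin.

**Lever:** the last views show the rod beside the pin, against the notch wall on the open side. In the scene view the knob is at row 182.2; 182.4 is expected when fully home, and 179.6 if it were resting on a tooth. In the wrist view the knob sat about 3.7 px off the notch centre, which fits within the notch's play. An automatic dark-blob check of the knob height failed because the blobs were too small, so that reading was taken by eye.

**Comb, tray and bottle:** the comb lies flat between the jaw pads and the fence. The unit stands upright beside the harmonica, and neither the harmonica nor the glue bottle has moved as far as the images show.

**Gripper:** it is clear of everything, with a force reading close to zero.

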